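# Undo a mixer's left-hand clamp knob and move its tube block to the cooling stand

## Robot

A 6-joint arm with a two-finger parallel gripper is mounted at the origin on a cart in front of the work surface, level with it; the furniture and walls round the work are solid. World frame = base frame: x ahead of the robot, y to its left, z up, the work surface at z = 0. Lengths are in m, angles in rad, forces in N, time in s.
With the tool pointing down it reaches from about 0.15 to 0.775 m from the base axis. Payload 6.1 kg.
Tool frame: the origin (TCP) lies where the fingers leave the gripper's body, on its centre line; the fingertips stand 73 mm ahead of it and the grasp point (between the pads) lies 54 mm ahead of it; x points along the fingers, y is the direction in which the jaws open and shut, and the axes are right-handed (so a half turn about x gives the same grasp; the last joint's range is limited). The gripper opens to 85 mm and grips with 20 to 120 N. Pads are 22 mm wide; open, the fingers measure 114 mm over their backs; the gripper's body (76 mm by 85 mm) begins 54 mm behind the grasp point. The pads swing forward as they close: fully open they stand 13 mm farther back than shut.
Start: joints at [-1.337, 0.126, -0.04, 1.405, 0, 1.571], TCP at [0.122, -0.511, 0.304] pointing down, gripper open.
Joint ranges: [-2.72, 2.72], [-0.95, 1.95], [-1.27, 1.35], [-1.78, 2.02], [-1.46, 1.47], [-3.14, 3.14]. Speed limits (rad/s): [2.39, 2.39, 3.01, 3.14, 3.14, 3.14].

## Interface

Orientations are given as [roll, pitch, yaw] about the fixed x, y, z axes, in that order (R = Rz(yaw) Ry(pitch) Rx(roll)).
In Python, from bench import * gives the robot as it stands. The module is installed in compiled form; this text tells all that it offers.
- The arm moves only by the tool servo_tool, never from a script. Its argument "series" is a list of rows, each a list of 3 entries, a list of its own where there are three numbers: the shift along the tool's x, y, z in m, then the turn about the tool's x in rad, then the gripper's target within -1 to 1 (shut at 1, half-way at 0, fully open at -1). In form: [[[tx, ty, tz], twist, gripper], ...]. A call has 1 to 20 rows; each row is the pose to reach, as a shift and turn from the pose commanded when the call began, along the tool's axes at that moment; what a row does not reach only later rows make up. A row lasts 1/12 s, in which the tool goes at most 41.7 mm and 7.16 degrees, less where a joint would pass 70% of its speed; a pose out of reach is approached as far as the arm can. A call with a gripper value outside its range is refused whole. The fingers move at their own pace and stop on an object; the grip force is fixed at half the most. Time passes only in rows, so rows that repeat a pose let the fingers close. It gives the time, the measured TCP pose, the force and the opening at its end, in the units of the state.
- get_obs(): the state, without advancing time (a new reading comes with each control period).
- capture(name): name is "side" or "top"; returns a dict with "image" (400x640x3 uint8, red, green, blue), "mtx" (3x3 intrinsics, pixels), "origin" and "rotation" of the camera in the world. Camera axes: x right, y up, looking along -z (the intrinsics and any distortion apply to the point x, -y, -z); pixel columns grow to the right and rows downward; lengths in m; the calibration is good to about 2 mm. A picture is of the moment at which its call begins. There is no depth.
- hand_in(): hands the job in, once; it reports no verdict.
Trained networks look in the newest picture that a camera, given by its name, has taken for a name from the list of things; names that differ only in an ending like _2 or _b are one class to them, and where a whole thing is asked for, a point or a joint stands for the part that bears it (a point fixed in the world has none). Each returns a list of dicts, best first, with "p" (0 to 1); they miss things now and then, are a little off and sometimes report something else, mostly with a low value. They report only what shows in the picture. A call takes as long as a camera call. They do not tell look-alikes from the thing itself.
- spot_in(camera, thing): "rect" ([left, top, width, height] in pixels, round what is visible of it).
- trace(camera, thing): "region" (400x640 bool, what is visible of it) and "rect" ([left, top, width, height] in pixels, round what is visible of it).
- spot_point(camera, thing): "location" ([column, row] in pixels: a listed point, or the origin of a listed thing).
The state is a dict: "clock": time; "joints": joint angles; "qd": joint speeds; "joint_torque": joint torques, N m; "tcp_pos": TCP position; "tcp_rot": TCP orientation; "force": force on the tool from outside, world axes, zero at the start; "torque": the same for the moment, N m; "opening": finger opening in m.
Only numpy, scipy, OpenCV 4.12 (cv2) and the standard library are available. Lean on these libraries where they do the work, as an engineer would, in place of code of your own. Each camera call takes 0.05 s, during which the arm holds its last target.

## Task

The aluminium tube block is clamped on the shaking mixer by a tall hand knob with a left-hand thread: loosen it by turning it clockwise (seen from above) about three quarters of a turn, with the block still in place, then draw the block out from under the knob and stand it upright on the bare bench. The cooling stand leaves no room for fingers beside the block, so let go, take it again across its other pair of faces and set it in the stand, its blind hole pressed down over the dowel until it sits flat. Leave the other things on the bench where they are and do not tip the block over.

Things in the scene. Friction and masses are not known exactly. Their poses are not given: they have to be found in the camera images.
- mixer: Low white orbital mixer fixed to the bench, about 195 mm deep and 150 mm wide; its flat aluminium table (136 x 108 mm, where block and knob stand) is its highest part, 70 mm above the bench. Origin: on the bench under its middle; +x points from the sloping control panel (front) to the knob (back).
- mixer_seat (a point): Centre of the block's seat on the mixer's table top, 70 mm above the bench; x as the mixer's, z up. A plain pin 16 mm in diameter and 4 mm high stands up here into the block's blind hole. The clamp stud and knob axis are 66 mm behind this point (+x). Nothing in front of the block (-x) is higher than the table: that is the way out.
- clamp_knob (a joint): Turn of the clamp knob on its left-hand thread, rad: 0 is tight (it always starts so), growing as it turns clockwise seen from above, end stop at 6.28. It climbs 12 mm a turn (1.9 mm a rad), so a hand holding it should rise with it. About 0.2 N m of friction, no spring: it stays where it is left; it cannot be pulled up without turning.
- knob_grip (a point): Centre of the knob's round black fluted hand grip, on its vertical axis: 41 mm in diameter, 30 mm high (15 mm above and below this point), 155 mm above the bench when tight; it can be taken from above at any angle. Below it a 21 mm sleeve leads down to a collar 34 mm in diameter on the block's forked foot. This point turns and rises with the knob.
- tube_block: Loose aluminium tube block, about 0.45 kg: a body 64 mm long (its x), 56 mm wide (y), 54 mm high, six open bores in its top. Origin: centre of the body's underside; there an unchamfered blind hole, 18 mm in diameter, 16 mm deep, opens downwards. It starts on the mixer seat, axes as the mixer's; its y faces are free there, but the knob grip stands only 13 mm behind its +x face.
- block_foot (a point): End of the block's forked foot, 82 mm from the block's origin along its +x, on its underside. The foot is 8 mm thick, 40 mm wide; its 16 mm slot, open at this end, straddles the 12 mm clamp stud. To come off, the block must rise over 4 mm (off the mixer's pin; it can rise as far as the knob has climbed), then go 40 mm or more along its -x, from under collar and grip.
- stand_seat (a point): Centre of the cooling stand's seat, 12 mm above the bench; the stand is fixed, base 104 (x) by 122 mm (y). Two finned walls along x, 70 mm long, rise 54 mm over the seat, inner faces 68 mm apart, outer 116; both x ends are open. An unchamfered dowel, 16 mm in diameter, 12 mm high, stands here. The block stands with its x along this x, either way round, its foot out of one end.
- open_bench (a point): A point on the bench surface (z = 0) in the bare stretch between the moisture balance (its side 95 mm to the right, 75 mm high there) and the tall instrument (110 mm to the left, 247 mm high): a good place to put the block down. The bench's front edge is 100 mm nearer the robot. Only the timer and the tape roll can lie near.
- timer: Bystander: white digital timer lying flat, 68 x 68 x 19 mm, origin at the centre of its underside; on the front strip of the bench, before the moisture balance.
- vial_a: Bystander: white plastic sample vial, 28 mm across, 55 mm high, origin under its centre; in front of the mixer and stand.
- vial_c: Bystander: white plastic sample vial, 28 mm across, 55 mm high, origin under its centre; behind the mixer and stand.
- pipette_bulb: Bystander: red rubber pipette bulb lying, 47 x 100 x 47 mm, origin under its centre; at the back, behind the mixer and stand.
- steel_cup_1: Bystander: grey steel cup holding a few spatulas, 81 x 76 mm, 165 mm high with them, origin under its centre; near the front edge of the bench, between the moisture balance and the mixer and stand: carry over it or round it.
- tape_roll: Bystander: roll of tape lying flat, 96 mm across, 25 mm high, origin under its centre; at the back of the bare stretch.
- stopper: Bystander: red tapered rubber stopper, 32 mm across, 24 mm high, origin under its centre; at the back, beside the moisture balance.
Not all that is in view belongs to the job. There is more than one size of the mixer; the job needs the larger.

How it is judged:
By the outcome, as a careful person would: the job done as asked, in the order asked, and still so for the second after the job is handed in, with the robot touching nothing.
It also fails if it takes over 72 s, if anything falls off the work surface, if the arm or the gripper's body presses on something with over 40 N, if the wrist force passes 120 N, or if a joint passes its speed limit or range.

## Working session

There is one attempt and no reset: what is moved stays moved. The work goes in short steps, Python scripts to look and compute and a tool call to move; the robot and the scene stay as the last step left them, time stands still between calls to the robot, and variables do not carry over. Pictures are saved under pics/ and viewed, and the job is handed in when it is done.

Besides the shell and the picture viewer there is one more tool, called after "Emit:" as name([rows], argument=value, ...), one row to a line, values as JSON. servo_tool: Moves the arm, as the interface text tells. Its arguments: {"type":"object","properties":{"series":{"type":"array","items":{"type":"array"}}},"required":["series"]}

```bash
mkdir -p pics
python3 - <<'E'
from bench import *
import cv2,numpy as np
o=get_obs(); print({k:np.round(v,4).tolist() for k,v in o.items()})
for c in("side","top"):
    d=capture(c); cv2.imwrite(f"pics/{c}0.png",d["image"][...,::-1]); print(c,{k:np.round(d[k],4).tolist() for k in d if k!="image"})
    for t in ["mixer","mixer_seat","knob_grip","tube_block","block_foot","stand_seat","open_bench","timer","steel_cup_1","tape_roll","clamp_knob"]:
        try: print(c,t,[(np.round(r["location"],1).tolist(),round(r["p"],2)) for r in spot_point(c,t)][:4])
        except Exception as e: print(t,e)
E
```

```text
{'clock': 0.0, 'joints': [-1.337, 0.1264, -0.0406, 1.4054, -0.0, 1.5708], 'qd': [-0.0007, 0.0007, -0.0006, 0.001, -0.0004, 0.0005], 'joint_torque': [0.0001, -43.5915, 35.2922, 0.0173, 0.0001, -0.0], 'tcp_pos': [0.1216, -0.5104, 0.3031], 'tcp_rot': [-1.5485, 1.5692, 1.8269], 'force': [-0.5751, 0.0667, -0.0437], 'torque': [0.0215, 0.0063, 0.0061], 'opening': 0.0849}
side {'mtx': [[465.7069, 0.0, 316.0088], [0.0, 465.7069, 200.5088], [0.0, 0.0, 1.0]], 'origin': [0.0046, -1.094, 0.852], 'rotation': [0.989, -0.0074, -0.5123]}
side mixer [([324.3, 237.1], 0.93), ([414.8, 334.4], 0.83)]
side mixer_seat [([403.1, 319.9], 0.81), ([316.2, 216.1], 0.79)]
side knob_grip [([424.8, 292.8], 0.56), ([314.0, 215.6], 0.44)]
side tube_block [([316.2, 216.3], 0.61)]
side block_foot [([345.1, 209.4], 0.8)]
side stand_seat []
side open_bench []
side timer [([223.0, 204.0], 0.76), ([248.6, 228.9], 0.41)]
side steel_cup_1 [([249.3, 230.5], 0.62)]
side tape_roll [([264.9, 165.1], 0.64)]
clamp_knob it knows: block_foot, knob_grip, mixer, mixer_seat, open_bench, pipette_bulb, stand_seat, steel_cup, stopper, ta
[... 230 characters left out ...]
[327.1, 200.6], 0.59)]
top mixer_seat [([434.4, 208.1], 0.68), ([326.8, 207.4], 0.56)]
top knob_grip [([442.3, 191.7], 0.55), ([334.0, 186.9], 0.48)]
top tube_block [([327.0, 205.1], 0.59)]
top block_foot [([333.6, 187.2], 0.64), ([376.6, 219.1], 0.51)]
top stand_seat [([376.2, 217.9], 0.57)]
top open_bench [([213.1, 231.8], 0.93), ([361.3, 170.0], 0.51), ([331.6, 186.4], 0.32)]
top timer [([248.5, 249.1], 0.65)]
top steel_cup_1 [([293.3, 242.5], 0.68), ([393.4, 178.3], 0.67)]
top tape_roll [([293.7, 244.5], 0.64), ([212.7, 191.6], 0.61)]
clamp_knob it knows: block_foot, knob_grip, mixer, mixer_seat, open_bench, pipette_bulb, stand_seat, steel_cup, stopper, tape_roll, timer, tube_block, vial
```

View pics/side0.png

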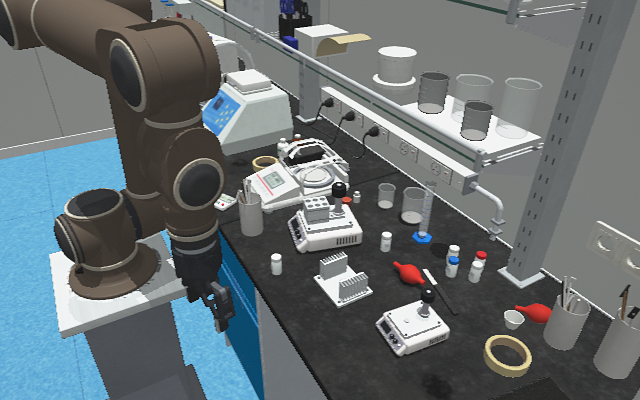

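View pics/top0.png

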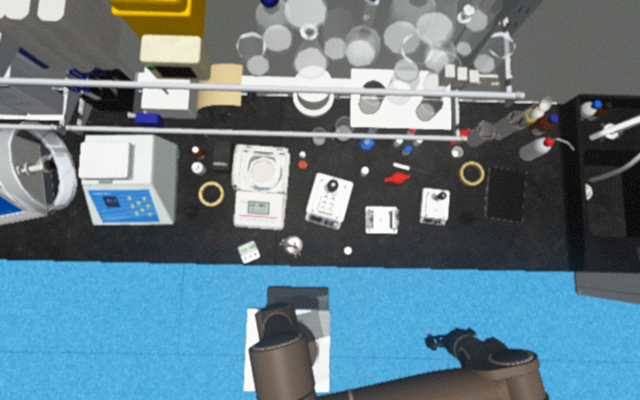

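```bash
cat > h.py <<'E'
from bench import *
import cv2,numpy as np
from scipy.spatial.transform import Rotation as R
def cam(d):
    return d["mtx"],np.array(d["origin"]),R.from_euler("xyz",d["rotation"]).as_matrix()
def proj(d,P):
    K,o,M=cam(d); P=np.atleast_2d(P); c=(P-o)@M; c=c*[1,-1,-1]; u=c@K.T; return u[:,:2]/u[:,2:]
def ray(d,uv):
    K,o,M=cam(d); uv=np.atleast_2d(uv); v=np.c_[uv,np.ones(len(uv))]@np.linalg.inv(K).T; return o,(v*[1,-1,-1])@M.T
def onz(d,uv,z):
    o,v=ray(d,uv); return o+v*((z-o[2])/v[:,2:])
def crop(im,x,y,w,h,s,f):
    cv2.imwrite(f,cv2.resize(im[y:y+h,x:x+w,::-1],None,fx=s,fy=s,interpolation=cv2.INTER_CUBIC))
E
python3 - <<'E'
from h import *
import pickle
D={}
for c in("side","top"):
    D[c]=capture(c)
    print(c,np.array(D[c]["rotation"]).shape, [k for k in D[c]])
pickle.dump(D,open("D0.pkl","wb"))
crop(D["side"]["image"],240,170,240,190,3,"pics/sc.png")
crop(D["top"]["image"],230,150,240,120,3,"pics/tc.png")
t=D["top"];s=D["side"]
for n,z,c,uv in [("seat",.07,"top",(326.8,207.4)),("seat",.07,"side",(316.2,216.1)),("knob",.155,"top",(334,186.9)),("foot",.07,"top",(333.6,187.2)),("foot",.07,"side",(345.1,209.4)),("stand",.012,"top",(376.2,217.9)),("open",0,"top",(213.1,231.8)),("block",.07,"top",(327,205.1)),("mixer",0,"top",(327.1,200.6)),("mixer",0,"side",(324.3,237.1)),("cup",0,"top",(293.3,242.5)),("cup",0,"side",(249.3,230.5)),("timer",0,"top",(248.5,249.1)),("timer",0,"side",(223,204))]:
    print(n,c,np.round(onz(D[c],uv,z),4))
E
```

```text
side (3,) ['image', 'mtx', 'origin', 'rotation']
top (3,) ['image', 'mtx', 'origin', 'rotation']
seat top [[ 0.5403 -0.1377  0.07  ]]
seat side [[ 0.5524 -0.1327  0.07  ]]
knob top [[ 0.6049 -0.1599  0.155 ]]
foot top [[ 0.6192 -0.1624  0.07  ]]
foot side [[ 0.6446 -0.144   0.07  ]]
stand top [[ 0.51   -0.3365  0.012 ]]
open top [[0.4413 0.308  0.    ]]
block top [[ 0.5492 -0.1383  0.07  ]]
mixer top [[ 0.5765 -0.1404  0.    ]]
mixer side [[ 0.5695 -0.1525  0.    ]]
cup top [[ 0.4061 -0.0099  0.    ]]
cup side [[ 0.3869 -0.015   0.    ]]
timer top [[0.3765 0.1653 0.    ]]
timer side [[0.3669 0.1605 0.    ]]
```

View pics/sc.png

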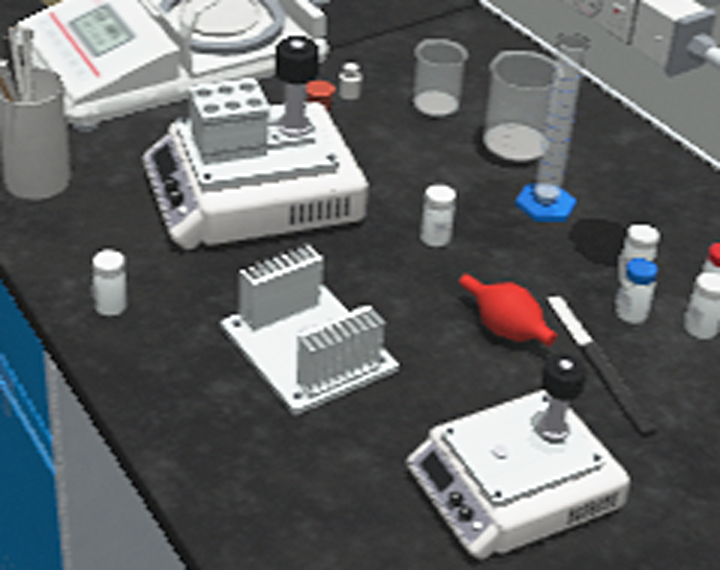

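View pics/tc.png

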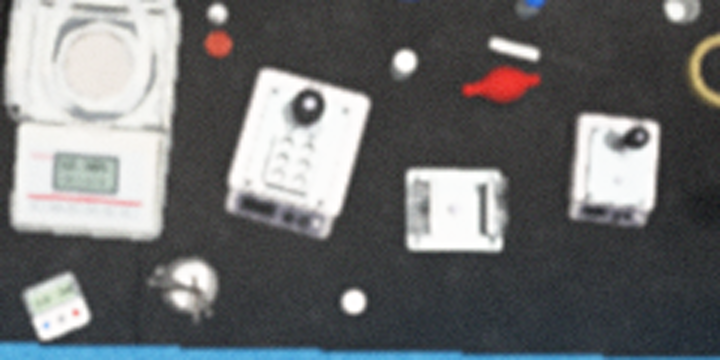

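Run:
```python
from h import *
import pickle
D=pickle.load(open("D0.pkl","rb"))
def g(im,x,y,w,h,s,f):
    a=cv2.resize(im[y:y+h,x:x+w,::-1],None,fx=s,fy=s,interpolation=cv2.INTER_NEAREST)
    for i in range(0,w,10): cv2.putText(a,str(x+i),(i*s,10),0,.35,(0,0,255),1); cv2.line(a,(i*s,0),(i*s,h*s),(0,200,255) ,1) 
    for j in range(0,h,10): cv2.putText(a,str(y+j),(0,j*s+10),0,.35,(0,0,255),1); cv2.line(a,(0,j*s),(w*s,j*s),(0,200,255),1)
    cv2.imwrite(f,a)
g(D["side"]["image"],285,175,85,75,9,"pics/s1.png")
g(D["side"]["image"],310,245,65,65,9,"pics/s2.png")
g(D["top"]["image"],300,165,60,70,8,"pics/t1.png")
g(D["top"]["image"],358,198,50,45,12,"pics/t2.png")
```

```text
(no output)
```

View pics/s1.png

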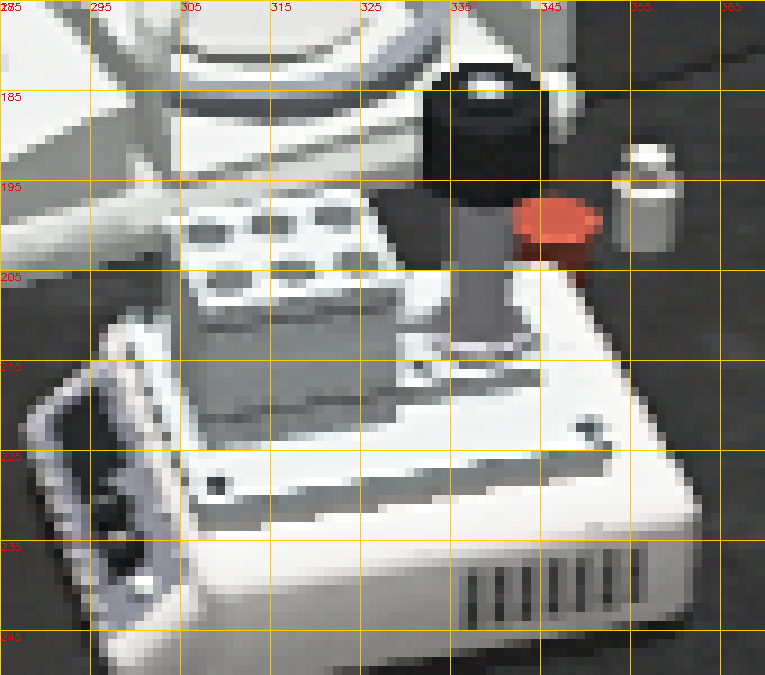

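View pics/s2.png

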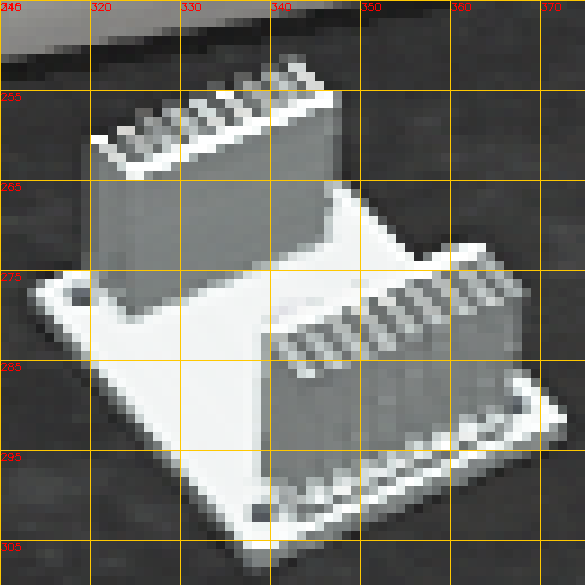

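View pics/t1.png

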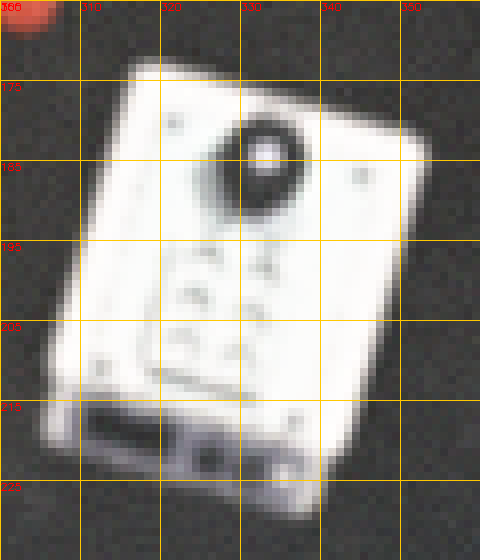

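View pics/t2.png

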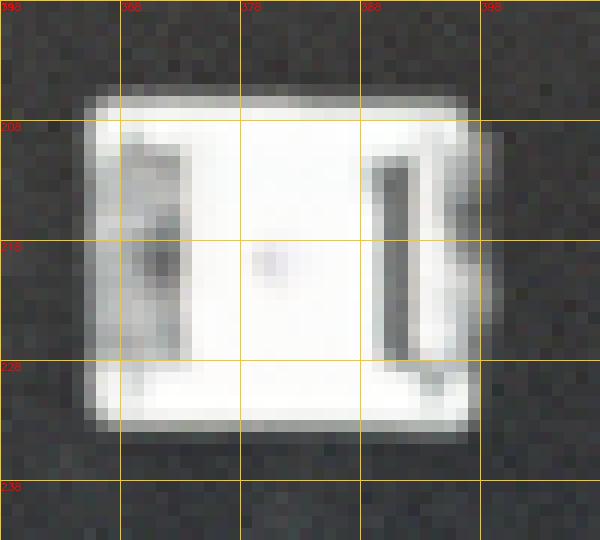

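```bash
cat > fit.py <<'E'
from h import *
import pickle
from scipy.optimize import least_squares
D=pickle.load(open("D0.pkl","rb"))
def W(p,L):
    c,s=np.cos(p[2]),np.sin(p[2]); L=np.array(L,float)
    return np.c_[p[0]+c*L[:,0]-s*L[:,1],p[1]+s*L[:,0]+c*L[:,1],L[:,2]]
def fit(S,T,p0,cams=("side","top")):
    def res(p):
        r=[]
        for n,X in(("side",S),("top",T)):
            if n not in cams: continue
            L=[a[0] for a in X]; uv=np.array([a[1] for a in X],float)-.5
            m=np.isfinite(uv)
            e=proj(D[n],W(p,L))-uv
            d=1.1 if n=="side" else 1.35
            r.append(e[m]*(2.4 if n=="side" else 3.7))
        return np.concatenate(r)
    q=least_squares(res,p0,loss="soft_l1",f_scale=3); return q.x,res(q.x)
nan=np.nan
bS=[((-.032,.028,.124),(304.5,197)),((-.032,-.028,.124),(307.2,208.8)),((.032,-.028,.124),(329,206.3)),((.032,.028,.124),(325.3,196)),((-.032,-.028,.07),(308,224.5)),((.032,-.028,.07),(329,221.5)),((.066,0,.155),(338.9,nan)),((.066,0,.17),(339,184.5))]
bT=[((.066,0,.170),(333.1,185)),((-.032,.028,.124),(318.7,211.5)),((-.032,-.028,.124),(331.8,215))]
sS=[((-.035,.034,.066),(325,264)),((.035,.034,.066),(347,255.5)),((-.035,.034,.012),(324.5,280.3)),((.035,.034,.012),(347,271.5)),((-.035,-.034,.066),(339,282)),((-.035,-.034,.012),(339,299.5)),((.035,-.058,.066),(367.8,277.3)),((-.052,.061,.012),(314,277.5)),((-.052,-.061,.012),(337.8,305)),((.052,-.061,.012),(372.3,290.3))]
sT=[((0,0,.024),(380.3,219.9)),((-.052,.061,.012),(365.2,233.8)),((-.052,-.061,.012),(397.8,233.8)),((.052,.061,.012),(365.2,206.3)),((.052,-.061,.012),(397.5,206.3)),((0,-.034,.012),(388.6,nan))]
if __name__=="__main__":
  np.set_printoptions(precision=4,suppress=True,linewidth=150)
  for S,T,p0 in((bS,bT,(.55,-.138,-.2)),(sS,sT,(.51,-.337,0))):
    for c in(("side","top"),("side",),("top",)):
        p,r=fit(S,T,p0,c); print(c,p,"\n",np.round(r,1))
E
python3 fit.py
```

```text
('side', 'top') [ 0.5476 -0.1367 -0.2716] 
 [-3.9  3.3  0.1  0.7  1.3 -0.4 -2.  -0.9 -1.7  0.8  0.2  0.7 -0.2 -0.   2.6  0.4 -0.4 -3.8 -4.8  2.  -1.4]
('side',) [ 0.5495 -0.1352 -0.2984] 
 [-2.6  1.8  0.1 -0.7  1.6 -1.  -0.5 -1.6 -1.7 -0.7  0.5  0.1  0.9  1.1  2.4]
('top',) [ 0.5455 -0.1375 -0.2454] 
 [-0.5  1.3 -2.4 -1.7  3.8  0.3]
('side', 'top') [ 0.5044 -0.3547  0.0177] 
 [-1.4  1.3  0.9  0.4 -1.  -0.  -1.2 -0.6 -0.3 -3.4 -2.1 -7.   0.5 -1.6 -1.8 -2.7  1.   2.4  1.   1.4  5.6 -1.   3.4 -3.2 -3.4 -2.7  2.2  1.9 -4.6
  2.6  4.4]
('side',) [ 0.5043 -0.3558  0.0166] 
 [-1.   1.9  1.4  1.  -0.6  0.6 -0.7  0.   0.1 -2.7 -1.7 -6.3  1.  -0.9 -1.4 -2.1  1.4  3.1  1.5  2.2]
('top',) [ 0.5037 -0.3524  0.0145] 
 [ 3.5 -0.4  1.1 -2.7 -5.7 -1.9  0.2  2.4 -6.5  3.4  2.3]
```

Run:
```python
from fit import *
def box(x0,x1,y0,y1,z0,z1):
    P=[(x,y,z) for z in(z0,z1) for x,y in((x0,y0),(x1,y0),(x1,y1),(x0,y1))]
    E=[(0,1),(1,2),(2,3),(3,0),(4,5),(5,6),(6,7),(7,4),(0,4),(1,5),(2,6),(3,7)]
    return P,E
def circ(x,y,r,z):
    a=np.linspace(0,2*np.pi,25); return [(x+r*np.cos(t),y+r*np.sin(t),z) for t in a],[(i,i+1) for i in range(24)]
pb,_=fit(bS,bT,(.55,-.138,-.2)); ps,_=fit(sS,sT,(.51,-.337,0))
mb=[box(-.032,.032,-.028,.028,.07,.124),circ(.066,0,.0205,.17),circ(.066,0,.0205,.14),circ(.066,0,.017,.082)]
ms=[box(-.035,.035,.034,.058,.012,.066),box(-.035,.035,-.058,-.034,.012,.066),box(-.052,.052,-.061,.061,0,.012),circ(0,0,.008,.024)]
for c,rb,rs,s in(("side",(285,175,85,75),(310,245,65,65),9),("top",(300,165,60,70),(358,198,50,45),10)):
  for n,p,m,(x,y,w,h) in(("b",pb,mb,rb),("s",ps,ms,rs)):
    a=cv2.resize(D[c]["image"][y:y+h,x:x+w,::-1],None,fx=s,fy=s,interpolation=cv2.INTER_NEAREST)
    for P,E in m:
        q=(proj(D[c],W(p,P))+.5-[x,y])*s
        for i,j in E: cv2.line(a,tuple(map(int,q[i])),tuple(map(int,q[j])),(0,0,255),1)
    cv2.imwrite(f"pics/o{c}{n}.png",a)
a=[cv2.imread(f"pics/o{c}{n}.png") for c in("side","top") for n in "bs"]
for i,(u,v) in enumerate(((a[0],a[1]),(a[2],a[3]))):
    H=max(u.shape[0],v.shape[0]); 
    o=np.hstack([cv2.copyMakeBorder(k,0,H-k.shape[0],0,0,0) for k in(u,v)]); f=min(800/o.shape[1],600/o.shape[0])
    cv2.imwrite(f"pics/ov{i}.png",cv2.resize(o,None,fx=f,fy=f,interpolation=cv2.INTER_AREA))
```

```text
(no output)
```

View pics/ov0.png

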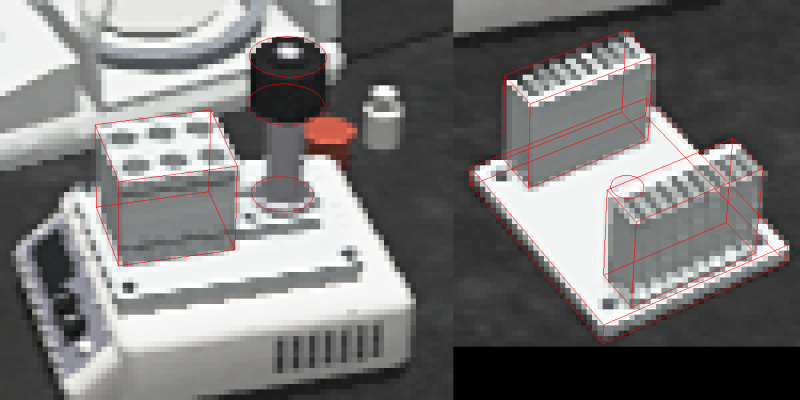

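View pics/ov1.png

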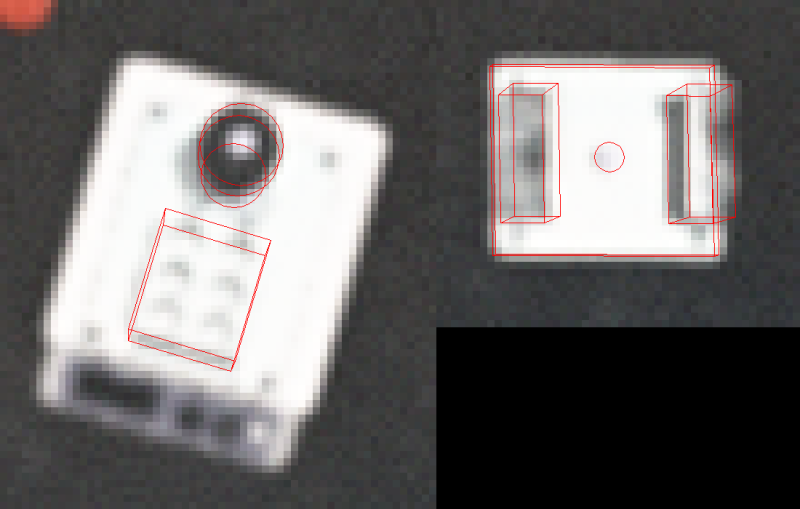

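```bash
cat >> h.py <<'E'
def tool():
    o=get_obs(); M=R.from_euler("xyz",o["tcp_rot"]).as_matrix(); return o,np.array(o["tcp_pos"]),M
def to(target,yh=None,commanded=None):
    """shift in tool axes to reach TCP target, twist so that tool y has heading yh (mod pi)"""
    o,p,M=tool(); s=M.T@(np.array(target)-p)
    h=np.arctan2(M[1,1],M[0,1]); tw=None
    if yh is not None:
        tw=[-(yh-h+k*np.pi) for k in(-2,-1,0,1,2)]
    print("pos",p.round(4),"yhead",round(h,4),"xaxis",M[:,0].round(4),"j",np.round(o["joints"],3))
    print("shift",s.round(4),"twists",None if tw is None else np.round(tw,3))
    return s
E
python3 - <<'E'
from h import *
o,p,M=tool(); print(M.round(4))
to((.6112,-.1543,.30),0)
E
```

```text
[[-0.000e+00  2.317e-01 -9.728e-01]
 [ 1.000e-04 -9.728e-01 -2.317e-01]
 [-1.000e+00 -1.000e-04 -0.000e+00]]
pos [ 0.1216 -0.5107  0.3039] yhead -1.337 xaxis [-0.e+00  1.e-04 -1.e+00] j [-1.337  0.126 -0.04   1.405  0.     1.571]
shift [ 0.0039 -0.2333 -0.5588] twists [ 4.946  1.805 -1.337 -4.479 -7.62 ]
```

Emit:
servo_tool([
  [[0,-0.117,-0.28],-1.0,-1],
  [[0,-0.117,-0.28],-1.0,-1],
  [[0,-0.117,-0.28],-1.0,-1],
  [[0,-0.117,-0.28],-1.0,-1],
  [[0,-0.117,-0.28],-1.0,-1],
  [[0,-0.117,-0.28],-1.0,-1],
  [[0,-0.117,-0.28],-1.0,-1],
  [[0,-0.117,-0.28],-1.0,-1],
  [[0,-0.117,-0.28],-1.0,-1],
  [[0,-0.117,-0.28],-1.0,-1],
])

```text
clock: 2.03
tcp_pos: [0.3673, -0.3315, 0.3038]
tcp_rot: [-0.964, 1.57, -2.872]
force: [-0.9, 0.1, 0.1]
opening: 0.0852
```

Run:
```python
from h import *
to((.6112,-.1543,.30),0)
```

```text
pos [ 0.3673 -0.3315  0.3038] yhead -0.3374 xaxis [-5.e-04 -1.e-04 -1.e+00] j [-0.734  0.069 -0.103  1.399 -0.     1.174]
shift [ 0.0037  0.1715 -0.248 ] twists [ 5.946  2.804 -0.337 -3.479 -6.621]
```

Emit:
servo_tool([
  [[0,0.171,-0.248],-2.4,-1],
  [[0,0.171,-0.248],-2.4,-1],
  [[0,0.171,-0.248],-2.4,-1],
  [[0,0.171,-0.248],-2.4,-1],
  [[0,0.171,-0.248],-2.4,-1],
  [[0,0.171,-0.248],-2.4,-1],
  [[0,0.171,-0.248],-2.4,-1],
  [[0,0.171,-0.248],-2.4,-1],
  [[0,0.171,-0.248],-2.4,-1],
  [[0,0.171,-0.248],-2.4,-1],
  [[0,0.171,-0.248],-2.4,-1],
  [[0,0.171,-0.248],-2.4,-1],
  [[0,0.171,-0.248],-2.4,-1],
  [[0,0.171,-0.248],-2.4,-1],
  [[0,0.171,-0.248],-2.4,-1],
  [[0,0.171,-0.248],-2.4,-1],
  [[0,0.171,-0.248],-2.4,-1],
  [[0,0.171,-0.248],-2.4,-1],
  [[0,0.171,-0.248],-2.4,-1],
  [[0,0.171,-0.248],-2.4,-1],
])

```text
clock: 3.7
tcp_pos: [0.6096, -0.1565, 0.3039]
tcp_rot: [-2.791, 1.57, -2.3]
force: [0.4, -0.1, 0.1]
opening: 0.0857
```

Emit:
servo_tool([
  [[0.03,0,0],-1.6,-1],
  [[0.03,0,0],-1.6,-1],
  [[0.03,0,0],-1.6,-1],
  [[0.03,0,0],-1.6,-1],
  [[0.03,0,0],-1.6,-1],
  [[0.03,0,0],-1.6,-1],
  [[0.03,0,0],-1.6,-1],
  [[0.03,0,0],-1.6,-1],
  [[0.03,0,0],-1.6,-1],
  [[0.03,0,0],-1.6,-1],
  [[0.03,0,0],-1.6,-1],
  [[0.03,0,0],-1.6,-1],
  [[0.03,0,0],-1.6,-1],
  [[0.03,0,0],-1.6,-1],
])

```text
clock: 4.87
tcp_pos: [0.6099, -0.1558, 0.2739]
tcp_rot: [1.884, 1.571, -2.31]
force: [-0.9, 0.7, 0.6]
opening: 0.0853
```

Run:
```python
from h import *
to((.6112,-.1543,.30),0)
for c,r in(("side",(270,130,110,110)),("top",(280,150,90,80))):
    d=capture(c); crop(d["image"],*r,5,f"pics/{c}1.png")
```

```text
pos [ 0.6099 -0.1558  0.2739] yhead -2.6233 xaxis [-2.e-04 -2.e-04 -1.e+00] j [-0.25   0.328  0.15   1.393 -0.    -2.339]
shift [-0.0261 -0.0019  0.0006] twists [ 3.66   0.518 -2.623 -5.765 -8.907]
```

View pics/side1.png

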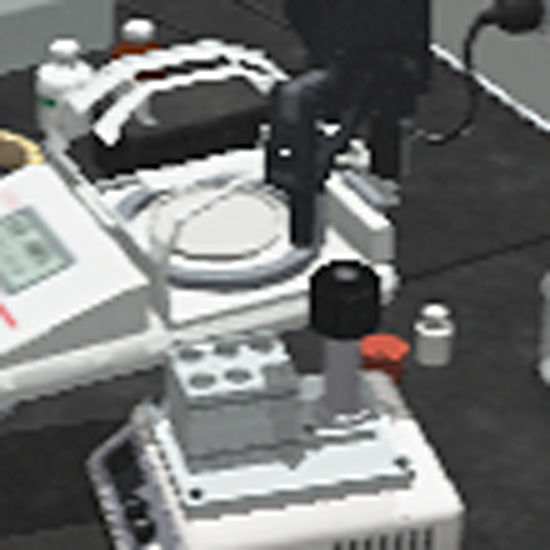

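View pics/top1.png

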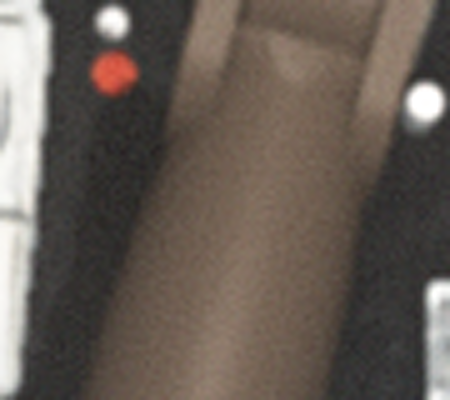

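Emit:
servo_tool([
  [[0.03,-0.002,0.001],0,-1],
  [[0.063,-0.002,0.001],0,-1],
  [[0.063,-0.002,0.001],0,-1],
  [[0.063,-0.002,0.001],0,-1],
  [[0.063,-0.002,0.001],0,-0.3],
  [[0.063,-0.002,0.001],0,-0.1],
  [[0.063,-0.002,0.001],0,0.0],
])

```text
clock: 5.55
tcp_pos: [0.6124, -0.153, 0.2132]
tcp_rot: [-2.344, 1.567, -0.253]
force: [0.0, -0.8, 0.2]
opening: 0.0515
```

Emit:
servo_tool([
  [[0,0,0],0,0.3],
  [[0,0,0],0,0.3],
  [[0,0,0],0,0.3],
  [[0,0,0],0,0.3],
])

```text
clock: 5.88
tcp_pos: [0.6119, -0.153, 0.213]
tcp_rot: [-2.521, 1.568, -0.43]
force: [-1.1, -1.4, 6.0]
opening: 0.0395
```

Run:
```python
from h import *
o,p,M=tool();print(p,o["opening"],M.T@o["force"],o["torque"],o["joints"].round(3) if hasattr(o["joints"],"round") else o["joints"])
```

```text
[ 0.61194815 -0.15301733  0.21299893] 0.03950734678264736 [-5.96094175  1.62455841 -0.66554308] [-0.0995524  0.2632545 -0.0265163] [-2.450e-01  3.370e-01  2.800e-02  1.260e+00 -1.000e-03 -2.336e+00]
```

Emit:
servo_tool([
  [[0,0,0],0,1],
  [[0,0,0],0,1],
  [[0,0,0],0,1],
  [[-0.0002,0,0],0.12,1],
  [[-0.0005,0,0],0.24,1],
  [[-0.0007,0,0],0.36,1],
  [[-0.0009,0,0],0.48,1],
  [[-0.0011,0,0],0.6,1],
  [[-0.0014,0,0],0.72,1],
  [[-0.0016,0,0],0.84,1],
  [[-0.0018,0,0],0.96,1],
  [[-0.0021,0,0],1.08,1],
  [[-0.0023,0,0],1.2,1],
  [[-0.0023,0,0],1.2,1],
])

```text
clock: 7.05
tcp_pos: [0.6125, -0.1534, 0.2153]
tcp_rot: [-1.455, 1.566, -0.566]
force: [1.3, -2.1, 5.7]
opening: 0.0393
```

Run:
```python
from h import *
o,p,M=tool();print(p,o["opening"],M.T@o["force"],o["torque"],np.round(o["joints"],3))
```

```text
[ 0.61250351 -0.15342141  0.21527429] 0.039327818895151245 [-5.64724543 -2.35031013 -0.85037896] [-0.68982905 -0.30535117 -0.18686021] [-2.450e-01  3.360e-01  3.300e-02  1.263e+00 -1.000e-03 -1.134e+00]
```

Turning smoothly with low force. Continue 3.5 rad more, to J6 ≈ 2.37.

Emit:
servo_tool([
  [[-0.0002,0,0],0.12,1],
  [[-0.0005,0,0],0.24,1],
  [[-0.0007,0,0],0.36,1],
  [[-0.0009,0,0],0.48,1],
  [[-0.0011,0,0],0.6,1],
  [[-0.0014,0,0],0.72,1],
  [[-0.0016,0,0],0.84,1],
  [[-0.0018,0,0],0.96,1],
  [[-0.0021,0,0],1.08,1],
  [[-0.0023,0,0],1.2,1],
  [[-0.0025,0,0],1.32,1],
  [[-0.0028,0,0],1.44,1],
  [[-0.003,0,0],1.56,1],
  [[-0.0032,0,0],1.68,1],
  [[-0.0034,0,0],1.8,1],
  [[-0.0034,0,0],1.8,1],
])

```text
clock: 8.38
tcp_pos: [0.6116, -0.1541, 0.2186]
tcp_rot: [-0.279, 1.566, -1.19]
force: [-2.4, -4.6, 8.0]
opening: 0.0398
```

Emit:
servo_tool([
  [[-0.0002,0,0],0.12,1],
  [[-0.0005,0,0],0.24,1],
  [[-0.0007,0,0],0.36,1],
  [[-0.0009,0,0],0.48,1],
  [[-0.0011,0,0],0.6,1],
  [[-0.0014,0,0],0.72,1],
  [[-0.0016,0,0],0.84,1],
  [[-0.0018,0,0],0.96,1],
  [[-0.0021,0,0],1.08,1],
  [[-0.0023,0,0],1.2,1],
  [[-0.0025,0,0],1.32,1],
  [[-0.0028,0,0],1.44,1],
  [[-0.003,0,0],1.56,1],
  [[-0.0032,0,0],1.68,1],
  [[-0.0033,0,0],1.73,1],
  [[-0.0033,0,0],1.73,1],
])

```text
clock: 9.72
tcp_pos: [0.6114, -0.1532, 0.2219]
tcp_rot: [1.788, 1.569, -0.849]
force: [-2.9, -2.0, 8.7]
opening: 0.0393
```

Run:
```python
from h import *
o,p,M=tool();print(p,o["opening"],M.T@o["force"],o["torque"],np.round(o["joints"],3))
```

```text
[ 0.61135828 -0.1532141   0.22190852] 0.03932643119404763 [-8.72607862  0.33703573  3.48449351] [-0.3478157   0.84908725 -0.01374009] [-2.450e-01  3.340e-01  4.500e-02  1.279e+00 -1.000e-03  2.392e+00]
```

Emit:
servo_tool([
  [[0,0,0],0,-1],
  [[0,0,0],0,-1],
  [[0,0,0],0,-1],
  [[0,0,0],0,-1],
  [[0,0,0],0,-1],
  [[-0.04,0,0],0,-1],
  [[-0.07,0,0],0,-1],
  [[-0.07,0,0],0,-1],
  [[-0.07,0,0],0,-1],
])

```text
clock: 10.47
tcp_pos: [0.6123, -0.1527, 0.2921]
tcp_rot: [2.419, 1.567, -0.218]
force: [-0.9, -0.5, -0.7]
opening: 0.0851
```

Run:
```python
from h import *
for yaw in(-.27,):
    c,s=np.cos(yaw),np.sin(yaw); seat=np.array([.5483,-.1359])
    print("seat",seat, "grasp",seat-.008*np.array([c,s]))
    g=seat-.008*np.array([c,s])
    to((g[0],g[1],.29),yaw+np.pi/2)
d=capture("side"); crop(d["image"],270,130,110,110,6,"pics/s3.png")
```

```text
seat [ 0.5483 -0.1359] grasp [ 0.54058983 -0.13376615]
pos [ 0.6123 -0.1527  0.2921] yhead -1.0665 xaxis [ 3.9e-03 -9.0e-04 -1.0e+00] j [-0.244  0.329  0.191  1.429  0.     2.393]
shift [ 0.0018 -0.0513  0.0536] twists [ 3.916  0.774 -2.367 -5.509 -8.65 ]
```

View pics/s3.png

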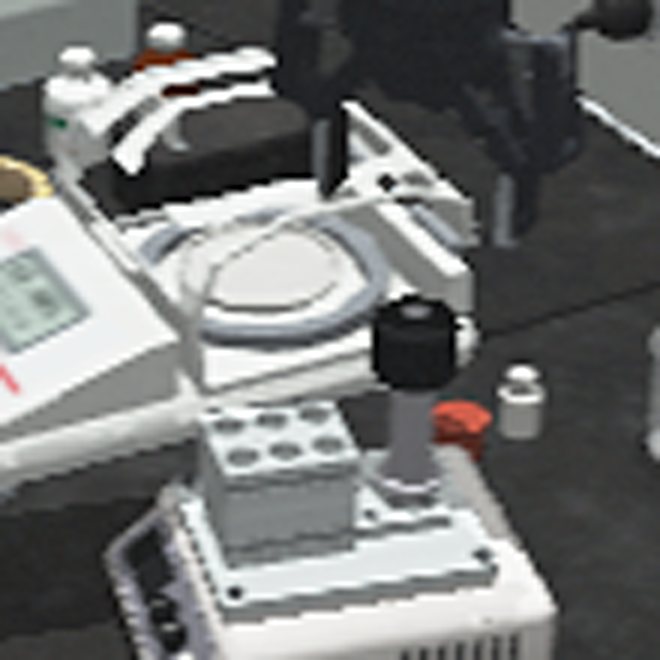

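Emit:
servo_tool([
  [[0,-0.051,0.054],-2.367,-1],
  [[0,-0.051,0.054],-2.367,-1],
  [[0,-0.051,0.054],-2.367,-1],
  [[0,-0.051,0.054],-2.367,-1],
  [[0,-0.051,0.054],-2.367,-1],
  [[0,-0.051,0.054],-2.367,-1],
  [[0,-0.051,0.054],-2.367,-1],
  [[0,-0.051,0.054],-2.367,-1],
  [[0,-0.051,0.054],-2.367,-1],
  [[0,-0.051,0.054],-2.367,-1],
  [[0,-0.051,0.054],-2.367,-1],
  [[0,-0.051,0.054],-2.367,-1],
  [[0,-0.051,0.054],-2.367,-1],
  [[0,-0.051,0.054],-2.367,-1],
  [[0,-0.051,0.054],-2.367,-1],
  [[0,-0.051,0.054],-2.367,-1],
  [[0,-0.051,0.054],-2.367,-1],
  [[0,-0.051,0.054],-2.367,-1],
  [[0,-0.051,0.054],-2.367,-1],
  [[0,-0.051,0.054],-2.367,-1],
])

```text
clock: 12.18
tcp_pos: [0.5391, -0.1339, 0.2882]
tcp_rot: [3.138, 1.568, 2.87]
force: [0.5, 0.3, -0.1]
opening: 0.0851
```

Run:
```python
from h import *
to((.5406,-.1338,.166),-.27+np.pi/2)
d=capture("side"); crop(d["image"],270,130,110,110,6,"pics/s4.png")
```

```text
pos [ 0.5391 -0.1339  0.2882] yhead 1.3032 xaxis [-2.7e-03  7.0e-04 -1.0e+00] j [-0.243  0.186 -0.003  1.385  0.     0.024]
shift [0.1222 0.0005 0.0017] twists [ 6.286e+00  3.144e+00  2.000e-03 -3.139e+00 -6.281e+00]
```

View pics/s4.png

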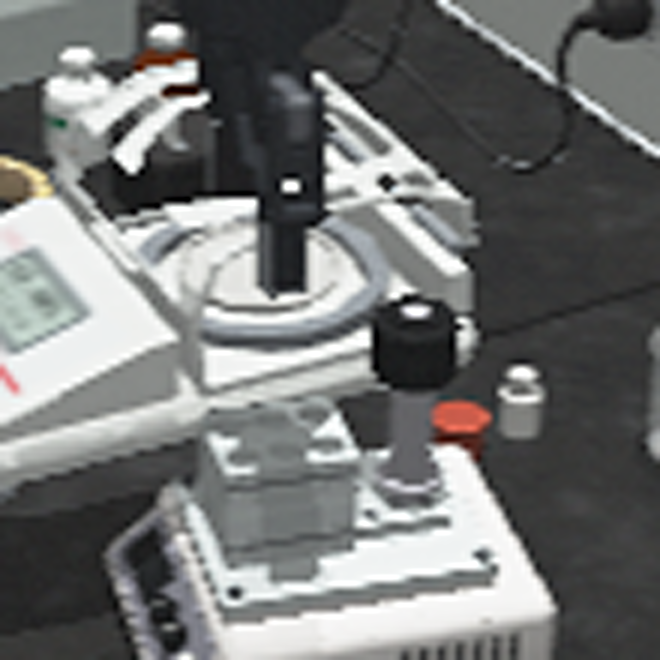

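Emit:
servo_tool([
  [[0.04,0,0.001],0,-1],
  [[0.08,0,0.001],0,-1],
  [[0.11,0,0.001],0,-1],
  [[0.122,0,0.001],0,-1],
  [[0.122,0,0.001],0,-1],
  [[0.122,0,0.001],0,-1],
])

```text
clock: 12.73
tcp_pos: [0.54, -0.1341, 0.167]
tcp_rot: [-3.12, 1.568, 2.89]
force: [0.8, -0.2, 0.6]
opening: 0.0851
```

Emit:
servo_tool([
  [[0,0,0],0,-0.3],
  [[0,0,0],0,0],
  [[0,0,0],0,0],
  [[0,0,0],0,0.3],
  [[0,0,0],0,0.5],
])

```text
clock: 13.15
tcp_pos: [0.5415, -0.1346, 0.1699]
tcp_rot: [-0.021, 1.567, -0.292]
force: [0.5, -1.2, 5.0]
opening: 0.0546
```

Run:
```python
from h import *
o,p,M=tool();print(p,o["opening"],M.T@o["force"],M.T@o["torque"],np.round(o["joints"],3))
d=capture("side"); crop(d["image"],270,130,110,110,6,"pics/s5.png")
```

```text
[ 0.54149147 -0.13460384  0.16987637] 0.05460432125024038 [-5.02191084 -1.04243229  0.77968055] [ 0.03410355  0.19573901 -0.08299147] [-0.244  0.218 -0.225  1.125 -0.     0.028]
```

View pics/s5.png

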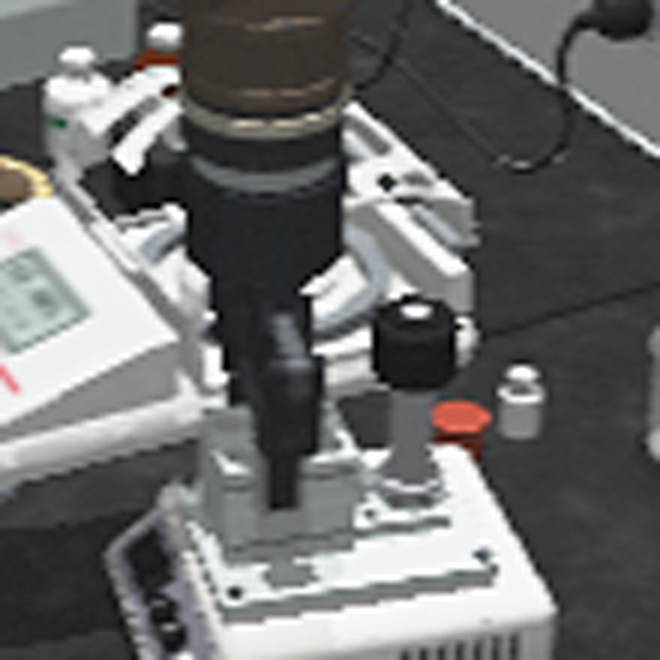

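Emit:
servo_tool([
  [[0,0,0],0,1],
  [[0,0,0],0,1],
  [[-0.003,0,0],0,1],
  [[-0.006,0,0],0,1],
  [[-0.006,0,0],0,1],
  [[-0.006,0,0],0,1],
])

```text
clock: 13.7
tcp_pos: [0.5404, -0.1342, 0.1737]
tcp_rot: [2.945, 1.57, 2.674]
force: [0.8, 1.6, -3.6]
opening: 0.0549
```

Run:
```python
from h import *
o,p,M=tool();print(p,o["opening"],M.T@o["force"],M.T@o["torque"],np.round(o["joints"],3))
d=capture("side"); crop(d["image"],290,170,70,70,9,"pics/s6.png")
```

```text
[ 0.54036441 -0.13422071  0.17368535] 0.0548770097377463 [3.62153172 1.8041845  0.34349516] [-0.02325014  0.01238108  0.02966371] [-0.244  0.216 -0.218  1.137  0.     0.027]
```

View pics/s6.png

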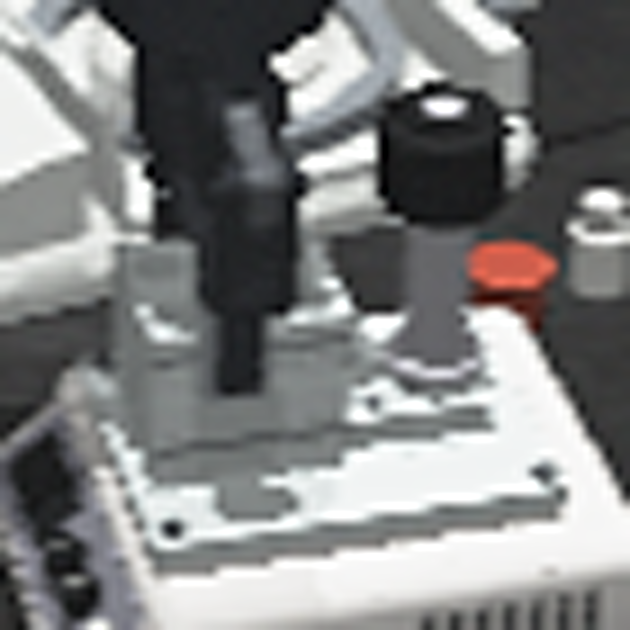

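Emit:
servo_tool([
  [[-0.001,0,0],0,1],
  [[-0.003,0,0],0,1],
  [[-0.003,0,0],0,1],
  [[-0.003,0,0],0,1],
])

```text
clock: 14.08
tcp_pos: [0.5406, -0.1343, 0.1769]
tcp_rot: [1.187, 1.571, 0.916]
force: [0.1, 0.3, -4.5]
opening: 0.055
```

Run:
```python
from h import *
o,p,M=tool();print(p,o["opening"],M.T@o["force"],M.T@o["torque"])
print("draw 1m", M.T@np.array([-np.cos(.27),np.sin(.27),0]))
d=capture("side"); crop(d["image"],290,170,70,70,9,"pics/s7.png")
```

```text
[ 0.54059729 -0.13430113  0.17694337] 0.05499053961935562 [ 4.4700643   0.28781772 -0.01794432] [0.02547715 0.03042004 0.03928284]
draw 1m [-2.14897931e-05 -7.98932111e-04 -9.99999681e-01]
```

View pics/s7.png

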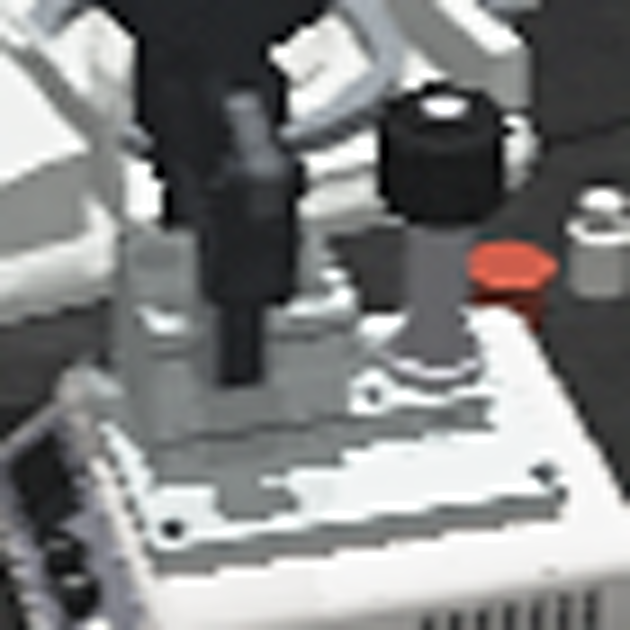

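Emit:
servo_tool([
  [[0,0,-0.004],0,1],
  [[0,0,-0.01],0,1],
  [[0,0,-0.016],0,1],
  [[0,0,-0.02],0,1],
  [[0,0,-0.02],0,1],
])

```text
clock: 14.55
tcp_pos: [0.5201, -0.1286, 0.177]
tcp_rot: [3.102, 1.57, 2.831]
force: [-0.6, 0.4, -3.9]
opening: 0.0549
```

Free. Draw the rest of the way, 60 mm more, then lift.

Emit:
servo_tool([
  [[0,0,-0.015],0,1],
  [[0,0,-0.03],0,1],
  [[0,0,-0.05],0,1],
  [[0,0,-0.065],0,1],
  [[0,0,-0.065],0,1],
  [[-0.04,0,-0.065],0,1],
  [[-0.08,0,-0.065],0,1],
  [[-0.12,0,-0.065],0,1],
  [[-0.16,0,-0.065],0,1],
  [[-0.18,0,-0.065],0,1],
  [[-0.18,0,-0.065],0,1],
  [[-0.18,0,-0.065],0,1],
])

```text
clock: 15.55
tcp_pos: [0.4594, -0.1118, 0.3575]
tcp_rot: [0.035, 1.568, -0.236]
force: [1.0, 0.4, -4.5]
opening: 0.0544
```

Run:
```python
from h import *
o,p,M=tool();print(p,o["opening"],M.T@o["force"])
# target block origin on bench; grasp is 8mm behind origin
import pickle
d=capture("side"); cv2.imwrite("pics/s8.png",d["image"][...,::-1]); pickle.dump(d,open("S8.pkl","wb"))
d=capture("top"); cv2.imwrite("pics/t8.png",d["image"][...,::-1]); pickle.dump(d,open("T8.pkl","wb"))
print([(r["location"],r["p"]) for r in spot_point("top","open_bench")])
```

```text
[ 0.45939495 -0.11175827  0.35748111] 0.05444853320282491 [4.48512249 0.69102193 0.83582099]
[([208.4, 231.6], 0.72)]
```

View pics/s8.png

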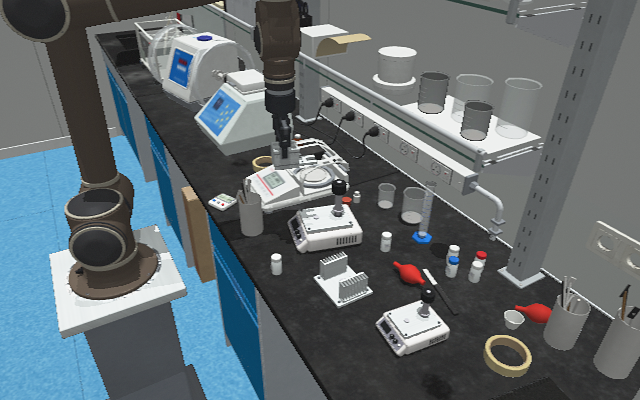

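View pics/t8.png

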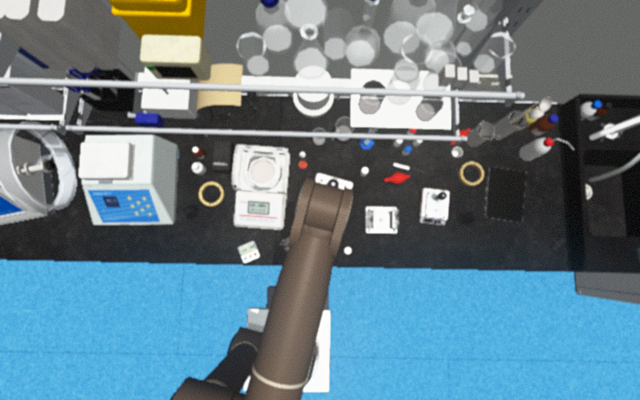

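Run:
```python
from h import *
to((.433,.308,.357),np.pi/2)
```

```text
pos [ 0.4582 -0.1115  0.3546] yhead 1.3 xaxis [-3.4e-03  8.0e-04 -1.0e+00] j [-0.239  0.033 -0.03   1.511 -0.     0.032]
shift [-0.0019  0.3974 -0.1365] twists [ 6.012  2.871 -0.271 -3.412 -6.554]
```

Emit:
servo_tool([
  [[0,0.02,-0.007],-0.05,1],
  [[0,0.05,-0.017],-0.1,1],
  [[0,0.08,-0.028],-0.2,1],
  [[0,0.115,-0.04],-0.271,1],
  [[0,0.15,-0.052],-0.271,1],
  [[0,0.185,-0.064],-0.271,1],
  [[0,0.22,-0.076],-0.271,1],
  [[0,0.255,-0.088],-0.271,1],
  [[0,0.29,-0.1],-0.271,1],
  [[0,0.32,-0.11],-0.271,1],
  [[0,0.35,-0.12],-0.271,1],
  [[0,0.375,-0.129],-0.271,1],
  [[0,0.39,-0.134],-0.271,1],
  [[0,0.397,-0.1365],-0.271,1],
  [[0,0.397,-0.1365],-0.271,1],
  [[0,0.397,-0.1365],-0.271,1],
])

```text
clock: 17.03
tcp_pos: [0.4331, 0.307, 0.3556]
tcp_rot: [-2.336, 1.568, -2.335]
force: [1.2, 0.1, -3.9]
opening: 0.0548
```

Run:
```python
from h import *
import pickle
to((.433,.308,.11),np.pi/2)
d=capture("side"); crop(d["image"],180,90,160,140,5,"pics/s9.png"); pickle.dump(d,open("S9.pkl","wb"))
d=capture("top"); crop(d["image"],160,160,140,100,5,"pics/t9.png"); pickle.dump(d,open("T9.pkl","wb"))
```

```text
pos [0.4331 0.307  0.3556] yhead 1.5714 xaxis [-0.0018 -0.0019 -1.    ] j [ 0.617  0.146  0.097  1.524 -0.     0.616]
shift [0.2456 0.0014 0.0003] twists [ 6.284e+00  3.142e+00  1.000e-03 -3.141e+00 -6.283e+00]
```

View pics/s9.png

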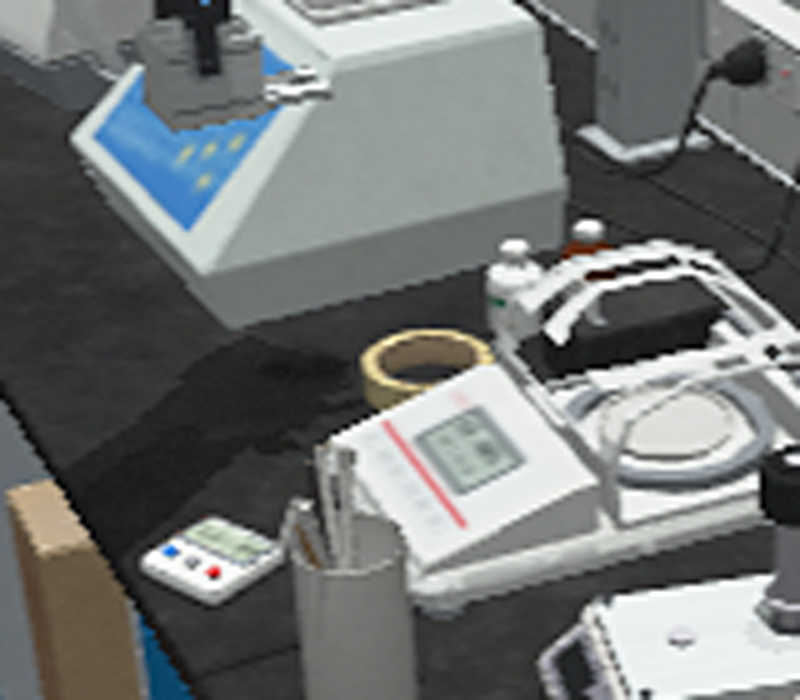

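View pics/t9.png

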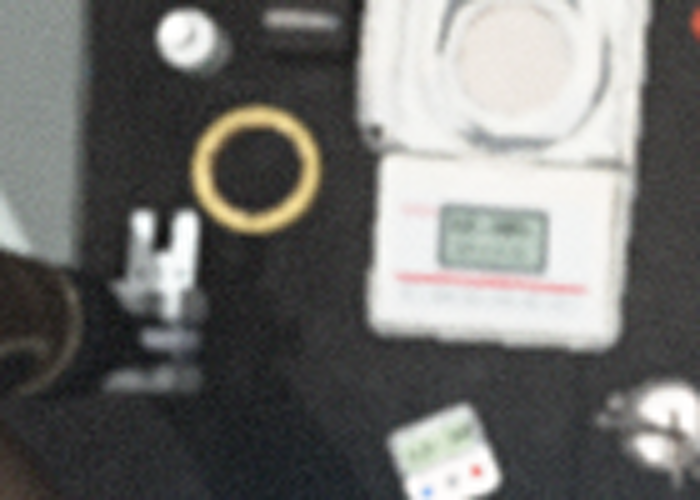

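Emit:
servo_tool([
  [[0.03,0,0],0,1],
  [[0.06,0,0],0,1],
  [[0.1,0,0],0,1],
  [[0.14,0,0],0,1],
  [[0.175,0,0],0,1],
  [[0.205,0,0],0,1],
  [[0.225,0,0],0,1],
  [[0.24,0,0],0,1],
  [[0.247,0,0],0,1],
  [[0.247,0,0],0,1],
  [[0.247,0,0],0,1],
])

```text
clock: 18.05
tcp_pos: [0.4338, 0.3069, 0.1106]
tcp_rot: [0.452, 1.57, 0.451]
force: [-0.2, -0.1, -3.4]
opening: 0.0551
```

Emit:
servo_tool([
  [[0.003,0,0],0,1],
  [[0.006,0,0],0,1],
  [[0.006,0,0],0,1],
])

```text
clock: 18.3
tcp_pos: [0.4336, 0.3076, 0.1043]
tcp_rot: [0.611, 1.57, 0.611]
force: [0.4, -0.1, -4.4]
opening: 0.0548
```

Run:
```python
from h import *
import pickle
o,p,M=tool();print(p,M.T@o["force"])
d=capture("side"); crop(d["image"],190,120,100,90,7,"pics/s10.png"); pickle.dump(d,open("S10.pkl","wb"))
```

```text
[0.43361491 0.30758067 0.10430021] [ 4.35553726 -0.08537926  0.35552381]
```

View pics/s10.png

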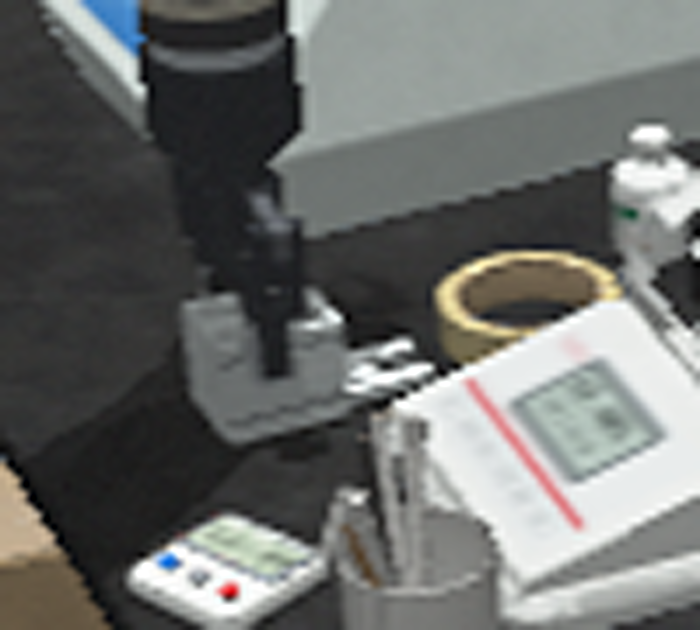

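Emit:
servo_tool([
  [[0.001,0,0],0,1],
  [[0.003,0,0],0,1],
  [[0.003,0,0],0,1],
])

```text
clock: 18.6
tcp_pos: [0.4332, 0.3074, 0.1006]
tcp_rot: [-2.538, 1.57, -2.538]
force: [-0.1, -0.2, -4.9]
opening: 0.0546
```

Emit:
servo_tool([
  [[0.001,0,0],0,1],
  [[0.002,0,0],0,1],
  [[0.002,0,0],0,1],
])

```text
clock: 18.85
tcp_pos: [0.4333, 0.3075, 0.0999]
tcp_rot: [0.556, 1.57, 0.557]
force: [-2.4, -1.9, 4.6]
opening: 0.0549
```

Emit:
servo_tool([
  [[0,0,0],0,0.2],
  [[0,0,0],0,-0.2],
  [[0,0,0],0,-0.6],
  [[0,0,0],0,-1],
  [[0,0,0],0,-1],
  [[0,0,0],0,-1],
  [[-0.03,0,0],0,-1],
  [[-0.07,0,0],0,-1],
  [[-0.1,0,0],0,-1],
  [[-0.1,0,0],0,-1],
  [[-0.1,0,0],0,-1],
])

```text
clock: 19.77
tcp_pos: [0.4344, 0.3082, 0.2009]
tcp_rot: [0.612, 1.566, 0.612]
force: [-0.2, -0.4, -0.1]
opening: 0.0855
```

Run:
```python
from h import *
import pickle
to((.4413,.3075,.20),0)
d=capture("side"); crop(d["image"],190,120,100,90,8,"pics/s11.png"); pickle.dump(d,open("S11.pkl","wb"))
d=capture("top"); crop(d["image"],160,180,100,80,8,"pics/t11.png"); pickle.dump(d,open("T11.pkl","wb"))
```

```text
pos [0.4344 0.3082 0.2009] yhead 1.571 xaxis [ 0.0037  0.0026 -1.    ] j [ 0.617  0.157 -0.23   1.18  -0.     0.617]
shift [ 0.001  -0.0007  0.0069] twists [ 7.854  4.713  1.571 -1.571 -4.712]
```

View pics/s11.png

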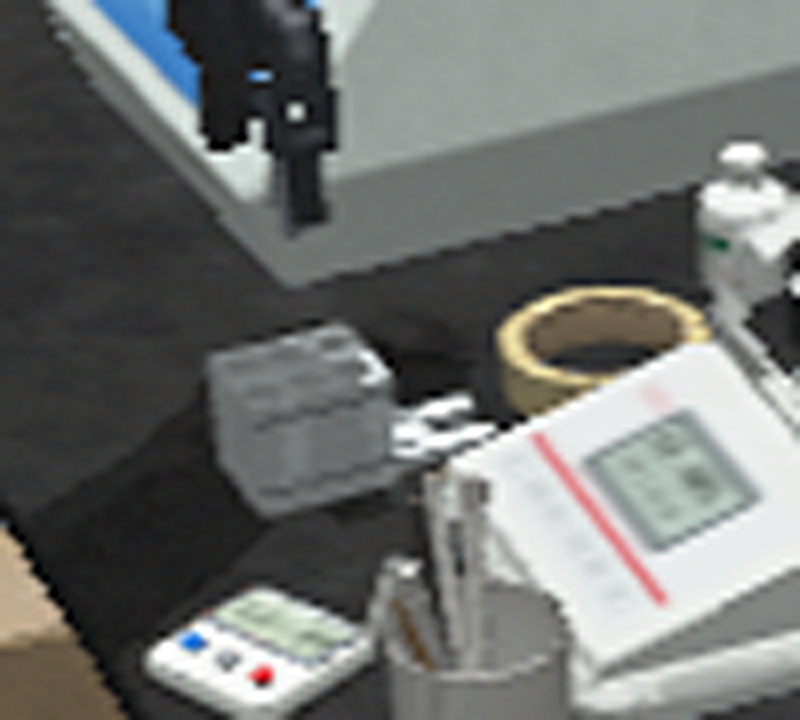

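View pics/t11.png

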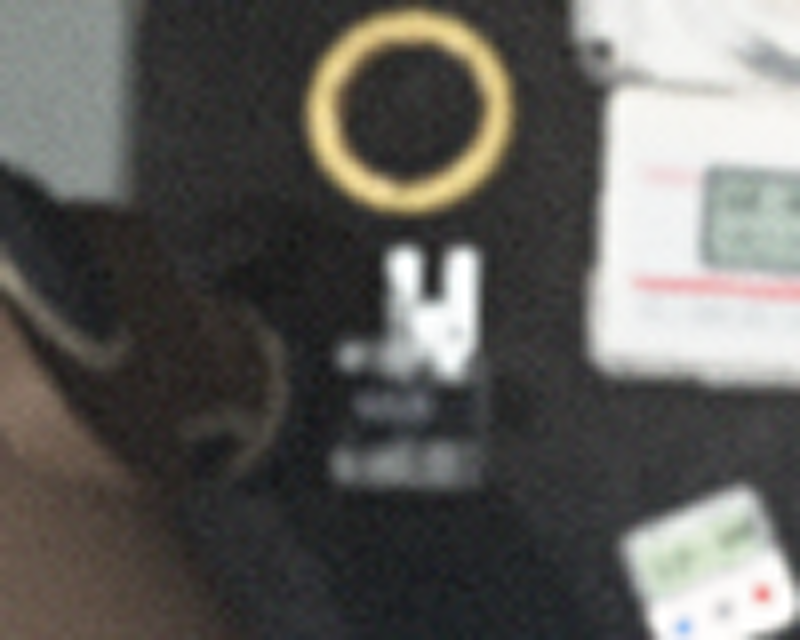

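Emit:
servo_tool([
  [[0,-0.0005,0.007],1.571,-1],
  [[0,-0.0005,0.007],1.571,-1],
  [[0,-0.0005,0.007],1.571,-1],
  [[0,-0.0005,0.007],1.571,-1],
  [[0,-0.0005,0.007],1.571,-1],
  [[0,-0.0005,0.007],1.571,-1],
  [[0,-0.0005,0.007],1.571,-1],
  [[0,-0.0005,0.007],1.571,-1],
  [[0,-0.0005,0.007],1.571,-1],
  [[0,-0.0005,0.007],1.571,-1],
  [[0,-0.0005,0.007],1.571,-1],
  [[0,-0.0005,0.007],1.571,-1],
  [[0,-0.0005,0.007],1.571,-1],
  [[0,-0.0005,0.007],1.571,-1],
  [[0,-0.0005,0.007],1.571,-1],
])

```text
clock: 21.12
tcp_pos: [0.4398, 0.3066, 0.1973]
tcp_rot: [-0.962, 1.568, -2.531]
force: [0.5, 0.1, 0.6]
opening: 0.0854
```

Run:
```python
from h import *
to((.4413,.3075,.092),0)
```

```text
pos [0.4398 0.3066 0.1973] yhead 0.0022 xaxis [-0.0022 -0.0016 -1.    ] j [ 0.609  0.169 -0.223  1.181 -0.     2.177]
shift [ 0.1053  0.0017 -0.0011] twists [ 6.285e+00  3.144e+00  2.000e-03 -3.139e+00 -6.281e+00]
```

Emit:
servo_tool([
  [[0.03,0.001,-0.001],0,-1],
  [[0.065,0.001,-0.001],0,-1],
  [[0.09,0.001,-0.001],0,-1],
  [[0.105,0.001,-0.001],0,-1],
  [[0.105,0.001,-0.001],0,-1],
  [[0.105,0.001,-0.001],0,-1],
])

```text
clock: 21.62
tcp_pos: [0.4406, 0.3075, 0.0929]
tcp_rot: [-0.963, 1.568, -2.533]
force: [-0.2, 0.8, 1.6]
opening: 0.0856
```

Run:
```python
from h import *
for i in range(4):
    o,p,M=tool();print(p.round(4),(M.T@o["force"]).round(1),M[:,0].round(4)); d=capture("side")
crop(d["image"],190,120,100,90,8,"pics/s12.png")
```

```text
[0.4406 0.3075 0.0929] [-1.6 -0.2 -0.8] [-0.0023 -0.0016 -1.    ]
[0.4414 0.308  0.0942] [-0.2  0.7 -0.9] [-2.e-04 -2.e-04 -1.e+00]
[0.4419 0.3083 0.0949] [-0.4  0.4 -0.1] [ 1.1e-03  8.0e-04 -1.0e+00]
[0.4421 0.3085 0.0953] [-0.2 -0.1  0.3] [ 0.0018  0.0013 -1.    ]
```

View pics/s12.png

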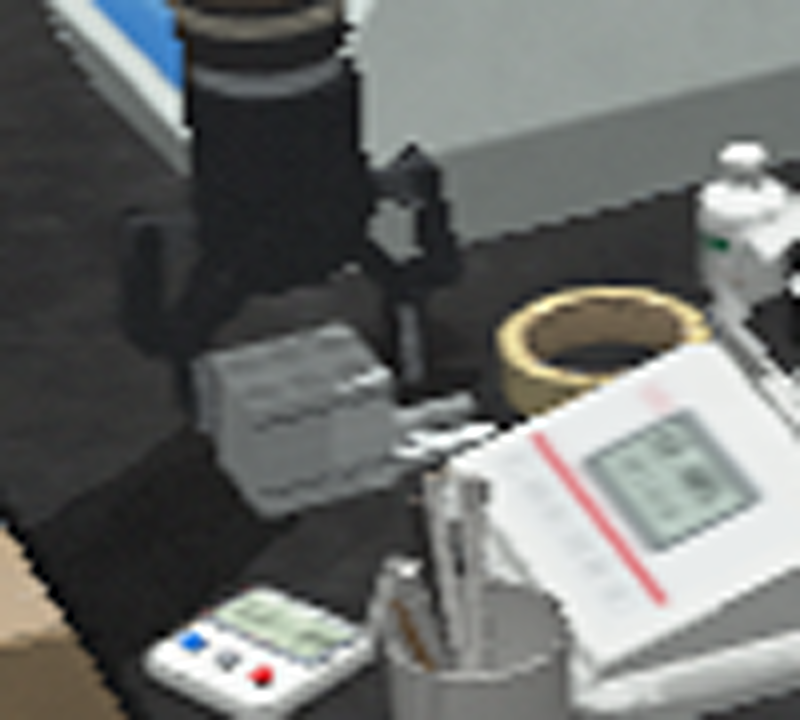

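Emit:
servo_tool([
  [[0.003,0,0.0005],0,-1],
  [[0.003,0,0.0005],0,-0.6],
  [[0.003,0,0.0005],0,-0.4],
  [[0.003,0,0.0005],0,-0.3],
  [[0.003,0,0.0005],0,0],
  [[0.003,0,0.0005],0,0.3],
  [[0.003,0,0.0005],0,0.3],
  [[0.003,0,0.0005],0,0.3],
  [[0.003,0,0.0005],0,1],
  [[0.003,0,0.0005],0,1],
  [[0.003,0,0.0005],0,1],
])

```text
clock: 22.73
tcp_pos: [0.4414, 0.3076, 0.0915]
tcp_rot: [2.494, 1.57, 0.923]
force: [-1.0, -0.8, 5.9]
opening: 0.0629
```

Run:
```python
from h import *
for i in range(2):
    o,p,M=tool();print(p.round(4),(M.T@o["force"]).round(1),(M.T@o["torque"]).round(2),M[:,0].round(4),o["opening"],np.arctan2(M[1,1],M[0,1])); d=capture("side")
crop(d["image"],190,120,100,90,8,"pics/s13.png")
d=capture("top");crop(d["image"],160,180,100,80,8,"pics/t13.png")
```

```text
[0.4414 0.3076 0.0915] [-5.9 -1.   0.8] [-0.   -0.15 -0.51] [ 4.e-04  5.e-04 -1.e+00] 0.06292513832211934 9.436280110071623e-05
[0.4414 0.3076 0.0915] [-6.4 -2.1  0.4] [-0.07 -0.13 -0.52] [ 4.e-04  5.e-04 -1.e+00] 0.06339222998536259 7.294803625596204e-05
```

View pics/s13.png

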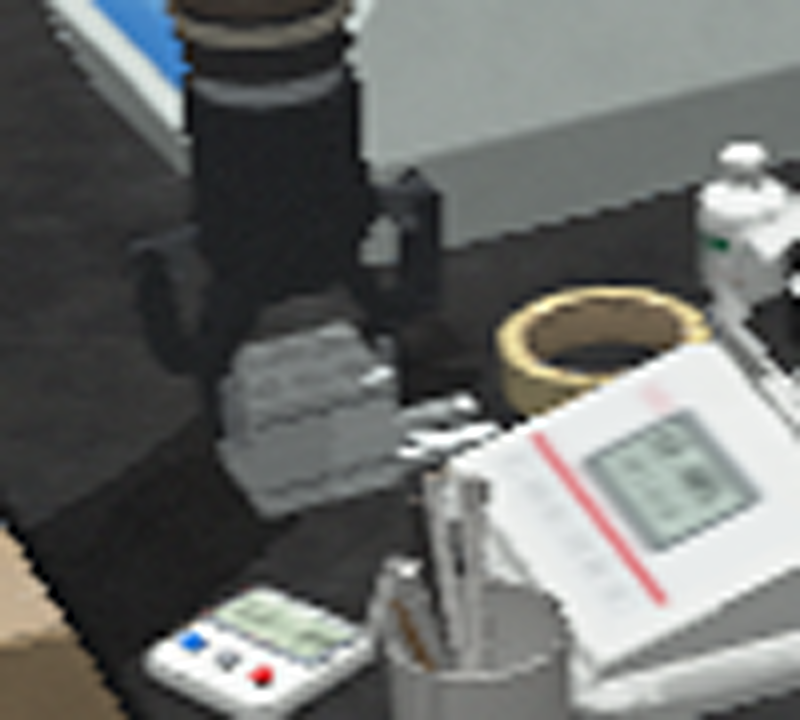

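Emit:
servo_tool([
  [[-0.005,0,0],0,1],
  [[-0.02,0,0],0,1],
  [[-0.05,0,0],0,1],
  [[-0.09,0,0],0,1],
  [[-0.13,0,0],0,1],
  [[-0.17,0,0],0,1],
  [[-0.205,0,0],0,1],
  [[-0.235,0,0],0,1],
  [[-0.255,0,0],0,1],
  [[-0.26,0,0],0,1],
  [[-0.26,0,0],0,1],
])

```text
clock: 23.8
tcp_pos: [0.4417, 0.3077, 0.3516]
tcp_rot: [2.145, 1.569, 0.574]
force: [0.5, -0.4, -4.6]
opening: 0.0632
```

Run:
```python
from h import *
o,p,M=tool();print((M.T@o["force"]).round(1),o["opening"])
to((.505,-.354,.35),.015)
```

```text
[4.6 0.4 0.4] 0.06320821691999501
pos [0.4417 0.3077 0.3516] yhead -0.0 xaxis [ 1.5e-03  9.0e-04 -1.0e+00] j [ 0.608  0.156  0.1    1.513 -0.     2.179]
shift [0.0011 0.0633 0.6617] twists [ 6.268  3.127 -0.015 -3.157 -6.298]
```

Emit:
servo_tool([
  [[0,0.001,0.015],0,1],
  [[0,0.004,0.045],0,1],
  [[0,0.008,0.085],0,1],
  [[0,0.012,0.125],0,1],
  [[0,0.016,0.165],0,1],
  [[0,0.02,0.205],0,1],
  [[0,0.024,0.245],0,1],
  [[0,0.027,0.285],0,1],
  [[0,0.031,0.325],0,1],
  [[0,0.035,0.365],0,1],
  [[0,0.039,0.405],0,1],
  [[0,0.043,0.445],0,1],
  [[0,0.046,0.485],0,1],
  [[0,0.05,0.525],0,1],
  [[0,0.054,0.565],-0.005,1],
  [[0,0.058,0.6],-0.01,1],
  [[0,0.06,0.63],-0.015,1],
  [[0,0.062,0.65],-0.015,1],
  [[0,0.063,0.662],-0.015,1],
  [[0,0.063,0.662],-0.015,1],
])

```text
clock: 25.47
tcp_pos: [0.5036, -0.3568, 0.3477]
tcp_rot: [-2.057, 1.566, 2.667]
force: [-0.7, 0.1, -4.6]
opening: 0.0629
```

Emit:
servo_tool([
  [[0.03,0,0],0,1],
  [[0.06,0,0],0,1],
  [[0.09,0,0],0,1],
  [[0.11,0,0],0,1],
  [[0.12,0,0],0,1],
  [[0.12,0,0],0,1],
  [[0.12,0,0],0,1],
  [[0.12,0,0],0,1],
  [[0.12,0,0],0,1],
])

```text
clock: 26.22
tcp_pos: [0.505, -0.3548, 0.2329]
tcp_rot: [0.96, 1.568, -0.596]
force: [0.7, -0.2, -5.0]
opening: 0.0628
```

Run:
```python
from h import *
import pickle
to((.505,-.354,.20),.015)
d=capture("side"); crop(d["image"],280,140,130,180,4,"pics/s14.png"); pickle.dump(d,open("S14.pkl","wb"))
d=capture("top"); crop(d["image"],340,170,90,80,8,"pics/t14.png"); pickle.dump(d,open("T14.pkl","wb"))
to((.505,-.354,.20),.015)
```

```text
pos [ 0.505  -0.3548  0.2329] yhead 0.0153 xaxis [ 0.0026 -0.0018 -1.    ] j [-0.612  0.306  0.03   1.292  0.     0.943]
shift [ 0.0329 -0.0001 -0.0008] twists [ 6.283  3.142  0.    -3.141 -6.283]
pos [ 0.5048 -0.3548  0.2325] yhead 0.0151 xaxis [ 0.0021 -0.0015 -1.    ] j [-0.613  0.306  0.03   1.292  0.     0.943]
shift [ 0.0325  0.0001 -0.0009] twists [ 6.283  3.142  0.    -3.142 -6.283]
```

View pics/s14.png

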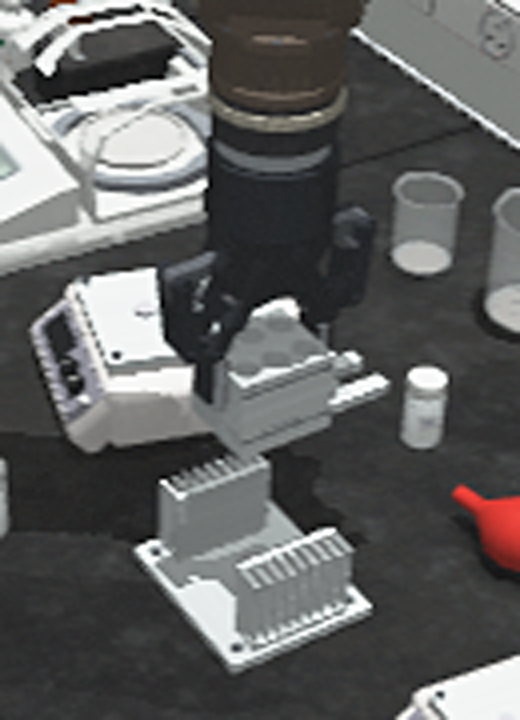

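View pics/t14.png

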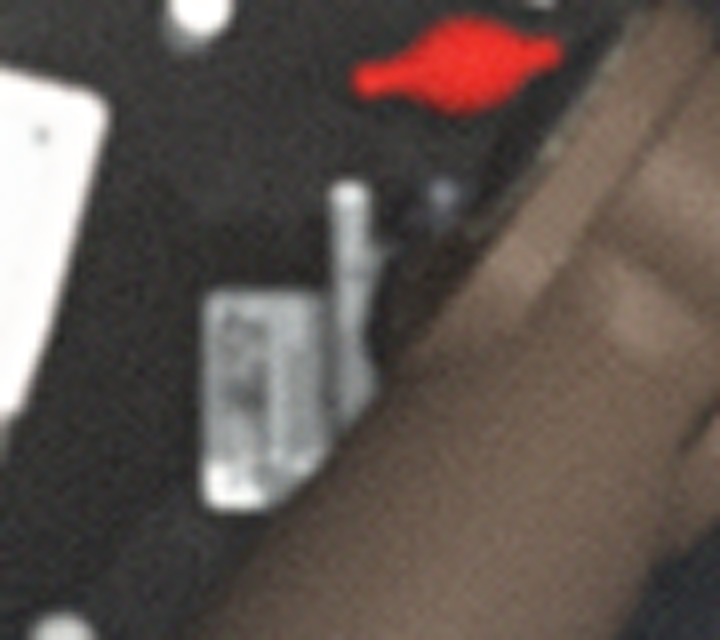

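Run:
```python
from fit import *
d=pickle.load(open("S14.pkl","rb"))
x,y,w,h,s=322,210,62,52,12
a=cv2.resize(d["image"][y:y+h,x:x+w,::-1],None,fx=s,fy=s,interpolation=cv2.INTER_NEAREST)
p=(.505,-.3545,.015); z0=.141
P=[(i,j,z) for z in(z0,z0+.054) for i,j in((-.032,-.028),(.032,-.028),(.032,.028),(-.032,.028))]+[(.082,-.02,z0),(.082,-.02,z0+.008),(.032,-.02,z0+.008)]
q=(proj(d,W(p,P))+.5-[x,y])*s
for i,j in[(0,1),(1,2),(2,3),(3,0),(4,5),(5,6),(6,7),(7,4),(0,4),(1,5),(2,6),(3,7),(8,9),(9,10)]: cv2.line(a,tuple(map(int,q[i])),tuple(map(int,q[j])),(0,0,255),1)
cv2.imwrite("pics/o14.png",a)
```

```text
(no output)
```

View pics/o14.png

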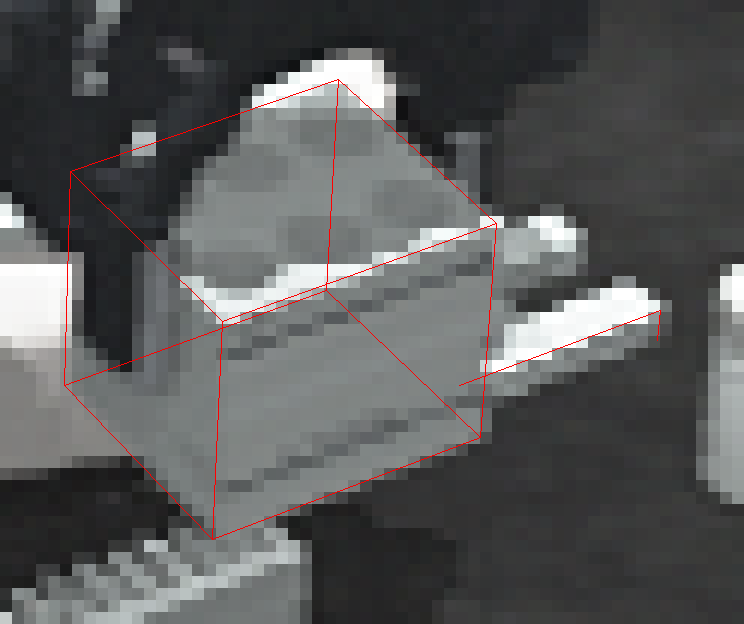

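Run:
```python
from fit import *
sS2=[a for i,a in enumerate(sS) if i not in(5,)]
p,r=fit(sS2,sT,(.505,-.355,0.01),("side",)); print(p,np.round(r,1))
d=D["side"]
def box(x0,x1,y0,y1,z0,z1):
    P=[(x,y,z) for z in(z0,z1) for x,y in((x0,y0),(x1,y0),(x1,y1),(x0,y1))]
    return P,[(0,1),(1,2),(2,3),(3,0),(4,5),(5,6),(6,7),(7,4),(0,4),(1,5),(2,6),(3,7)]
ms=[box(-.035,.035,.034,.058,.012,.066),box(-.035,.035,-.058,-.034,.012,.066),box(-.052,.052,-.061,.061,0,.012)]
x,y,w,h,s=312,248,64,62,9
o=[]
for p in(p,):
    a=cv2.resize(d["image"][y:y+h,x:x+w,::-1],None,fx=12,fy=9.5,interpolation=cv2.INTER_NEAREST)
    for P,E in ms:
        q=(proj(d,W(p,P))+.5-[x,y])*[12,9.5]
        for i,j in E: cv2.line(a,tuple(map(int,q[i])),tuple(map(int,q[j])),(0,0,255),1)
    cv2.imwrite("pics/o15.png",a)
```

```text
[ 0.5045613  -0.35505414  0.01162536] [-1.1  1.3  1.5  0.6 -0.7 -0.  -0.7 -0.4 -0.3 -3.3  0.7 -1.2 -1.4 -2.8
  0.8  2.5  1.2  1.9]
```

View pics/o15.png

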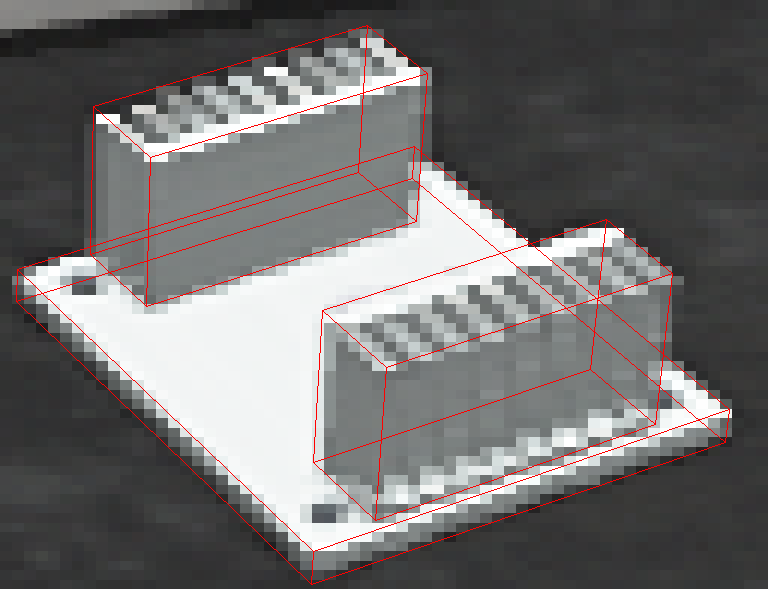

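Emit:
servo_tool([
  [[0.02,0,0],0,1],
  [[0.04,0,0],0,1],
  [[0.06,0,0],0,1],
  [[0.08,0,0],0,1],
  [[0.093,0,0],0,1],
  [[0.1,0,0],0,1],
  [[0.105,0,0],0,1],
  [[0.105,0,0],0,1],
  [[0.105,0,0],0,1],
  [[0.105,0,0],0,1],
  [[0.105,0,0],0,1],
  [[0.105,0,0],0,1],
])

```text
clock: 27.32
tcp_pos: [0.5047, -0.3548, 0.1268]
tcp_rot: [0.964, 1.569, -0.592]
force: [0.1, 0.1, -4.2]
opening: 0.063
```

Run:
```python
from h import *
import pickle
o,p,M=tool();print(p.round(4),(M.T@o["force"]).round(1),(M.T@o["torque"]).round(2))
to((.5045,-.355,.12),.012)
d=capture("side"); crop(d["image"],300,200,90,110,7,"pics/s16.png"); pickle.dump(d,open("S16.pkl","wb"))
```

```text
[ 0.5047 -0.3548  0.1268] [ 4.2  0.1 -0.1] [-0.04  0.01 -0.02]
pos [ 0.5047 -0.3548  0.1268] yhead 0.015 xaxis [ 1.2e-03 -8.0e-04 -1.0e+00] j [-0.613  0.349 -0.148  1.073  0.     0.943]
shift [ 0.0068 -0.0002  0.0002] twists [ 6.286e+00  3.145e+00  3.000e-03 -3.139e+00 -6.280e+00]
```

View pics/s16.png

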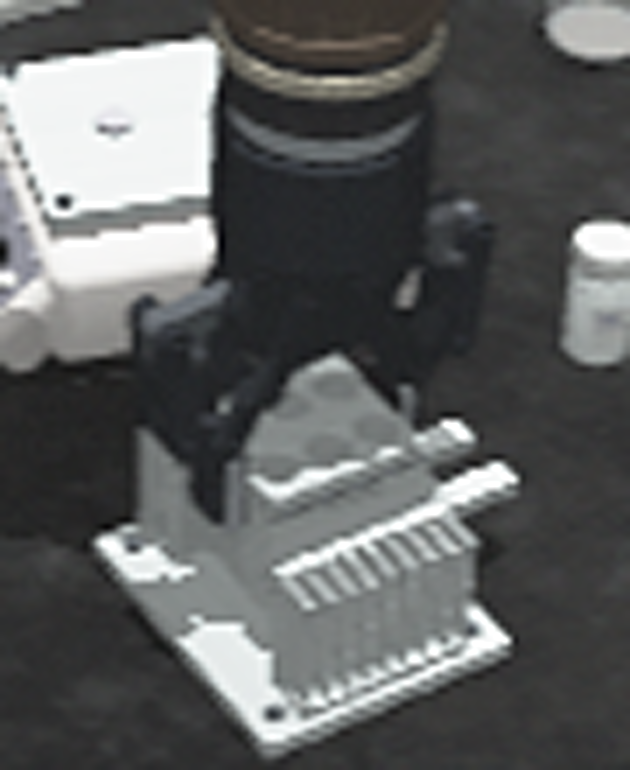

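Emit:
servo_tool([
  [[0.003,0,0],0,1],
  [[0.006,0,0],0,1],
  [[0.009,0,0],0,1],
  [[0.011,0,0],0,1],
  [[0.013,0,0],0,1],
  [[0.014,0,0],0,1],
  [[0.014,0,0],0,1],
  [[0.014,0,0],0,1],
  [[0.014,0,0],0,1],
])

```text
clock: 28.12
tcp_pos: [0.5043, -0.3546, 0.1119]
tcp_rot: [-0.983, 1.571, -2.539]
force: [-0.8, -1.5, -4.7]
opening: 0.0634
```

Run:
```python
from h import *
o,p,M=tool();print(p.round(4),o["force"].round(1) if hasattr(o["force"],"round") else o["force"],np.round(o["torque"],2),M[:,0].round(4))
```

```text
[ 0.5043 -0.3546  0.1119] [-0.8 -1.5 -4.7] [-0.26  0.06  0.01] [-2.e-04 -1.e-04 -1.e+00]
```

Emit:
servo_tool([
  [[0.002,0,0],0,1],
  [[0.004,0,0],0,1],
  [[0.006,0,0],0,1],
  [[0.008,0,0],0,1],
  [[0.008,0,0],0,1],
  [[0.008,0,0],0,1],
])

```text
clock: 28.62
tcp_pos: [0.5044, -0.3546, 0.1037]
tcp_rot: [-0.478, 1.571, -2.034]
force: [0.3, -1.3, -5.3]
opening: 0.0629
```

Emit:
servo_tool([
  [[0.002,0,0],0,1],
  [[0.004,0,0],0,1],
  [[0.004,0,0],0,1],
  [[0.004,0,0],0,1],
])

```text
clock: 28.95
tcp_pos: [0.5043, -0.3547, 0.1035]
tcp_rot: [0.741, 1.568, -0.815]
force: [-6.6, 3.4, 18.9]
opening: 0.0632
```

Run:
```python
from h import *
import pickle
o,p,M=tool();print(p.round(4),np.round(o["force"],1),np.round(o["torque"],2),M[:,0].round(4))
d=capture("side"); crop(d["image"],300,200,90,110,7,"pics/s17.png"); pickle.dump(d,open("S17.pkl","wb"))
```

```text
[ 0.5043 -0.3547  0.1035] [-6.6  3.4 18.9] [ 0.86  2.   -0.03] [ 0.0017 -0.0018 -1.    ]
```

View pics/s17.png

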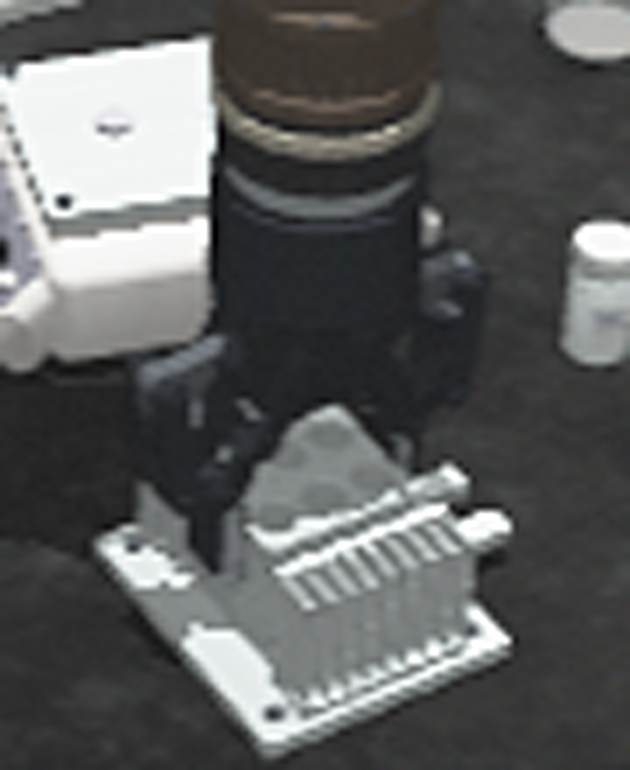

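Seated: the underside stops exactly at 12 mm, pressing with 19 N. Release slowly and rise straight up.

Emit:
servo_tool([
  [[-0.003,0,0],0,1],
  [[-0.003,0,0],0,0.2],
  [[-0.003,0,0],0,-0.2],
  [[-0.003,0,0],0,-0.5],
  [[-0.003,0,0],0,-1],
  [[-0.003,0,0],0,-1],
  [[-0.003,0,0],0,-1],
  [[-0.003,0,0],0,-1],
  [[-0.015,0,0],0,-1],
  [[-0.04,0,0],0,-1],
  [[-0.08,0,0],0,-1],
  [[-0.12,0,0],0,-1],
  [[-0.16,0,0],0,-1],
  [[-0.2,0,0],0,-1],
  [[-0.2,0,0],0,-1],
  [[-0.2,0,0],0,-1],
])

```text
clock: 30.33
tcp_pos: [0.5051, -0.355, 0.3043]
tcp_rot: [0.951, 1.564, -0.605]
force: [-0.7, 0.2, 0.0]
opening: 0.0855
```

Run:
```python
from fit import *
o,p,M=tool();print(p.round(4),np.round(o["force"],1),o["opening"])
d=capture("side"); pickle.dump(d,open("S18.pkl","wb")); cv2.imwrite("pics/s18f.png",d["image"][...,::-1])
x,y,w,h,s=310,225,75,80,7
a=cv2.resize(d["image"][y:y+h,x:x+w,::-1],None,fx=s,fy=s,interpolation=cv2.INTER_NEAREST)
b=a.copy()
z0=.012
P=[(i,j,z) for z in(z0,z0+.054) for i,j in((-.032,-.028),(.032,-.028),(.032,.028),(-.032,.028))]
q=(proj(d,W((.5045,-.355,.013),P))+.5-[x,y])*s
for i,j in[(4,5),(5,6),(6,7),(7,4)]: cv2.line(b,tuple(map(int,q[i])),tuple(map(int,q[j])),(0,0,255),1)
cv2.imwrite("pics/s18.png",cv2.resize(np.hstack([a,b]),None,fx=.75,fy=.75,interpolation=cv2.INTER_AREA))
```

```text
[ 0.5051 -0.355   0.3043] [-0.7  0.2  0. ] 0.08548778235003679
```

View pics/s18.png

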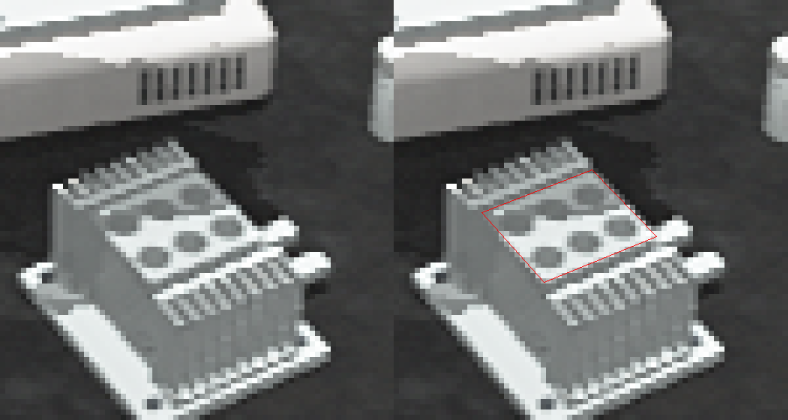

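View pics/s18f.png

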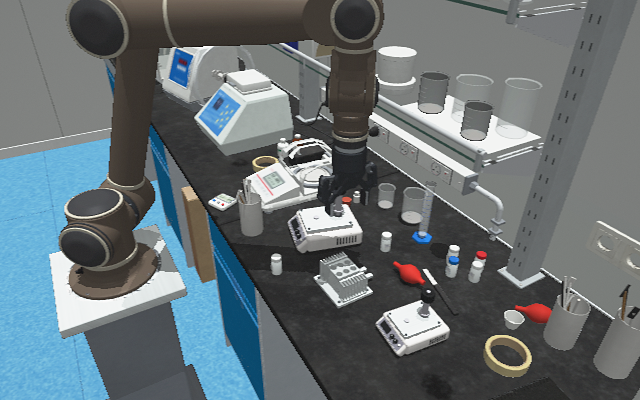

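Run:
```python
from h import *
print(hand_in())
```

```text
the job is handed in; nothing more can be done
None
```

The tube block is in the cooling stand, pressed down over the dowel and sitting flat. I handed the job in at about 30 s of the allowed 72 s.

**What I did:**
- With the block still in place, I turned the clamp knob 4.73 rad clockwise, rising with it.
- I gripped the block across its y faces, raised it about 7 mm and drew it 85 mm out along its -x.
- I stood it upright on the bare bench and let go. I took it again across its x faces, carried it over the other things and lowered it into the stand.

**Last checks:**
- **Fit on the dowel:** no vertical resistance showed as the block went down over the dowel. It stopped with its underside at 12 mm, as planned, under about 19 N of pressing.
- **Final picture:** the predicted outline of the seated block matches, level with the stand walls. The other things I could see look unmoved, judged by eye.
- **Robot:** the gripper is open and clear, 0.30 m above the bench, with about zero force.

No check failed. Position readings right after a move were off by up to 3 mm until the arm settled. The knob's angle is taken from how far the wrist turned while gripping it. I did not measure the knob itself, but the pictures show it raised clear of the block's foot.

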